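Load a sample plate into the reflectance module

ROBOT

A 7-joint arm with a two-finger parallel gripper is mounted at the origin on the work surface. World frame = base frame: x ahead of the robot, y to its left, z up, the work surface at z = 0. Lengths are in m, angles in rad, forces in N, time in s.
With the tool pointing down it reaches from about 0.425 to 0.825 m from the base axis. Payload 3.6 kg.
Tool frame: the origin (TCP) lies on the centre line of the jaws, within the pads' length; the fingertips stand 14 mm ahead of it and the grasp point (between the pads) lies 5 mm behind it; z points along the fingers, y is the direction in which the jaws open and shut (so a half turn about z gives the same grasp; the last joint's range is limited). The gripper opens to 85 mm and grips with 20 to 120 N. Pads are 22 mm wide; open, the fingers measure 114 mm over their backs; the gripper's body (76 mm by 85 mm) begins 54 mm behind the grasp point. The pads swing forward as they close: fully open they stand 13 mm farther back than shut.
Start: joints at [-1.187, 0.615, -0.013, 1.423, 0.008, 1.103, -0.04], TCP at [0.26, 0.596, 0.245] pointing down, gripper open.
Joint ranges: [-3.12, 3.12], [-0.3, 2.06], [-1.34, 1.32], [0.26, 2.42], [-1.36, 4.5], [0.01, 1.98], [-2.84, 2.84]. Speed limits (rad/s): [2.79, 2.79, 3.14, 3.14, 3.14, 3.14, 3.14].

INTERFACE

Orientations are given as a unit quaternion [x, y, z, w].
In Python, from plant import manip, cams gives the robot as it stands.
- The arm moves only by the tool arm_command, never from a script. Its argument "plan" is a list of rows, each an object with "offset": the shift along the tool's x, y, z in units of 100 mm (1.0 is 100 mm), a list of three; "angular": the turn, a rotation vector about the tool's x, y, z in units of pi/2 rad (1.0 is pi/2 rad), a list of three; "claw": the gripper's target within -1 to 1 (fully open at 1, half-way at 0, shut at -1). In form: [{"offset": [x, y, z], "angular": [wx, wy, wz], "claw": claw}, ...]. A call has exactly 10 rows; each row is the pose to reach, as a shift and turn from the pose commanded when the call began, along the tool's axes at that moment; what a row does not reach only later rows make up. A row lasts 1/12 s, in which the tool goes at most 41.7 mm and 7.16 degrees, less where a joint would pass 70% of its speed; a pose out of reach is approached as far as the arm can. A call with a number of a shift or a turn outside -1 to 1 is refused whole. A call with a gripper value outside its range is refused whole. The fingers move at their own pace and stop on an object; the grip force is fixed at half the most. Time passes only in rows, so rows that repeat a pose let the fingers close, or fill a call up. It gives the time, the measured TCP pose, the force and the opening at its end, in the units of the state.
- manip.read_state(): the state, without advancing time (a new reading comes with each control period).
- cams.grab_frame(name): name is "scene" or "top"; returns (picture, depth): 384x512x3 uint8, red, green, blue; 384x512 float32, m along the optical axis (not along the pixel's ray), 0 where there is no reading.
- cams.camera_info(name): a dict with "mtx" (3x3 intrinsics, pixels), "k1" (the pictures are not rectified: a ray, as slopes to the right and down, at radius r is drawn at 1 + k1 r^2 times it, then the intrinsics apply), "view" (4x4, takes a point from world to camera coordinates). Camera axes: x right, y up, looking along -z (the intrinsics and any distortion apply to the point x, -y, -z); pixel columns grow to the right and rows downward; lengths in m; the calibration is good to about 2 mm. A picture is of the moment at which its call begins. camera_info takes no time and is no camera call.
- manip.job_done(): hands the job in, once; it reports no verdict.
The state is a dict: "time": time; "q": joint angles; "dq": joint speeds; "tau": joint torques, N m; "tool_pos": TCP position; "orientation": TCP orientation; "contact_force": force on the tool from outside, world axes, zero at the start; "moment": the same for the moment, N m; "gripper_width": finger opening in m.
Only numpy, scipy, OpenCV 4.12 (cv2) and the standard library are available. Lean on these libraries where they do the work, as an engineer would, in place of code of your own. Each camera call takes 0.05 s, during which the arm holds its last target.

TASK

Take the tall metal plate out of the white rack, stand it on end in the slot of the drawer's cradle so that it leans back flat against the two sloping posts, setting it down gently rather than letting it drop or fall against them. Let go of it, then push the drawer gently until it is fully shut, with the plate still leaning in place. Leave the two short plates, the jar and the dish where they are.

Things in the scene. Friction and masses are not known exactly. Their poses are not given: they have to be found in the camera images.
- panel: The tall plate: plain aluminium, 8 mm thick (its x), 90 mm wide (its y), 130 mm tall (its z), 0.2 to 0.33 kg; both faces alike and both ends alike. Origin at the middle of its lower end. It starts upright on the rack's floor (10 mm above the table), in any one of three slots.
- panel_mid (a point): Centre of the tall plate, 65 mm up its z from panel.
- rack: Fixed white plastic rack, 160 mm (x) by 110 mm (y), floor 10 mm thick, origin at the middle of its underside. Three slots across it at x = -45, 0 and 45 mm, each 12 mm wide between corner blocks that reach 34 mm above the floor. Plates lift straight up out of it.
- short_a: Short aluminium plate, 8 by 90 by 75 mm tall, in another slot of the rack; leave it. Origin at the middle of its lower end, axes as for the tall plate.
- short_b: Second short plate, the same as the first; leave it.
- module: Fixed module: base 190 mm (x) by 420 mm (y); black hood 184 mm wide (x), 185 mm tall, from y = 0 to 180 mm; white housing 240 mm wide, 185 mm tall, from there to y = 340 mm. Origin on the table under the middle of the hood's mouth; its y points into the hood, the drawer comes out to -y. The mouth is 160 mm wide and reaches 175 mm above the table.
- carriage (a joint): The drawer: 0 = fully shut, grows as it comes out to the module's -y, up to 0.20 m; starts 0.16 to 0.19 m. Stays where it is left; takes about 2 N to slide. Its black end plate (176 mm wide, top 158 mm above the table) closes the hood's mouth when shut; the end plate's inner face is 75 mm from the middle of the cradle.
- push_bar (a point): Middle of the outer face of the drawer's steel push bar (level bar 80 mm long in the module's x, 14 mm thick in y, 30 mm high, this point 70 mm above the table). The bar's inner face stands 53 mm out from the end plate. Push it in the module's +y direction.
- cradle (a point): Aluminium cradle on the drawer, tipped 25 degrees: its z runs up the slope (top leans to the module's -x), its x points squarely off the posts, its y is level along the slot (the module's y). Origin mid-slot where posts and slot floor meet, 38 mm above the table. Posts: front faces at x = 0, 85 mm long, 14 mm wide, at y = -34 and 34 mm, so 54 mm free between them.
- seat (a point): Where the tall plate's centre lies when seated: x = 4, y = 0, z = 65 mm in the cradle's frame. The slot floor is square to the posts (cradle z = 0); a 10 mm high lip stands at cradle x = 24 mm; upright cheeks (top 58 mm above the table) at the slot's ends leave 106 mm for the 90 mm wide plate. A seated plate rises 45 mm past the posts.
- jar: Amber glass jar, 64 mm across, 100 mm tall, standing on the table; leave it. Origin under its centre.
- dish: White ceramic dish, 90 mm across, 35 mm tall, on the table; leave it. Origin under its centre.
Things that resemble listed ones, but are neither listed nor needed, are in the scene too. What is shaped like the panel but red is not meant.

How it is judged:
By the outcome, as a careful person would: the job done as asked, in the order asked, and still so for the second after the job is handed in, with the robot touching nothing.
It also fails if it takes over 56 s, if anything falls off the work surface, if the arm or the gripper's body presses on something with over 40 N, if the wrist force passes 120 N, or if a joint passes its speed limit or range.

## Working session

There is one attempt and no reset: what is moved stays moved. The work goes in short steps, Python scripts to look and compute and a tool call to move; the robot and the scene stay as the last step left them, time stands still between calls to the robot, and variables do not carry over. Pictures are saved under pics/ and viewed, and the job is handed in when it is done.

Besides the shell and the picture viewer there is one more tool, called after "Emit:" by a JSON object that holds its "name" and its "arguments", one argument or row to a line. arm_command: Moves the arm, as the interface text tells. Shifts and turns lie within -1 to 1; 1 stands for 100 mm of shift or pi/2 rad of turn. Its arguments: {"type":"object","properties":{"plan":{"type":"array","items":{"type":"object","properties":{"offset":{"type":"array","items":{"type":"number","minimum":-1,"maximum":1}},"angular":{"type":"array","items":{"type":"number","minimum":-1,"maximum":1}},"claw":{"type":"number"}}}}},"required":["plan"]}

```bash
mkdir -p pics; ls; cat > h.py <<'E'
import numpy as np, cv2
from plant import manip, cams
def grab(n,tag):
    im,d=cams.grab_frame(n); np.savez('pics/%s.npz'%tag,im=im,d=d)
    cv2.imwrite('pics/%s.png'%tag,im[:,:,::-1]); return im,d
def load(tag):
    z=np.load('pics/%s.npz'%tag); return z['im'],z['d']
def rays(n,uv):
    c=cams.camera_info(n);K=np.array(c['mtx'],float);k=c['k1'];V=np.array(c['view'])
    uv=np.asarray(uv,float).reshape(-1,2)
    p=cv2.undistortPoints(uv.reshape(-1,1,2),K,np.array([k,0,0,0.])).reshape(-1,2)
    d=np.c_[p[:,0],-p[:,1],-np.ones(len(p))]
    R=V[:3,:3];o=-R.T@V[:3,3]
    return o,d@R   # unit depth
def plane(n,uv,z):
    o,d=rays(n,uv); return o+d*((z-o[2])/d[:,2])[:,None]
def depthpts(n,uv,dep):
    o,d=rays(n,uv); return o+d*np.asarray(dep)[:,None]
def proj(n,P):
    c=cams.camera_info(n);K=np.array(c['mtx'],float);V=np.array(c['view'])
    q=np.atleast_2d(P)@V[:3,:3].T+V[:3,3]; s=np.c_[q[:,0],-q[:,1]]/-q[:,2:3]
    s=s*(1+c['k1']*(s**2).sum(1,keepdims=True)); return s@K[:2,:2].T+K[:2,2]
def cloud(n,d):
    v,u=np.mgrid[0:384,0:512]; P=depthpts(n,np.c_[u.ravel(),v.ravel()],d.ravel()).reshape(384,512,3)
    P[d==0]=np.nan; return P
E
python3 - <<'E'
from h import *
for n in('scene','top'):
    grab(n,n+'0'); c=cams.camera_info(n); print(n,c)
s=manip.read_state(); print(s)
E
```

```text
pics
scene {'mtx': array([[368.78319649,   0.        , 253.13134956],
       [  0.        , 368.78319649, 193.79189672],
       [  0.        ,   0.        ,   1.        ]]), 'k1': -0.11071720221017822, 'view': array([[-0.2585958 ,  0.96587735,  0.01446261,  0.13596322],
       [-0.75913603, -0.21245762,  0.61528387,  0.39795558],
       [ 0.59736145,  0.14813073,  0.78817294, -1.32220095],
       [ 0.        ,  0.        ,  0.        ,  1.        ]])}
top {'mtx': array([[424.05120234,   0.        , 248.30009141],
       [  0.        , 424.05120234, 201.20317565],
       [  0.        ,   0.        ,   1.        ]]), 'k1': -0.14062706316873436, 'view': array([[-1.59691722e-02, -9.99872300e-01,  6.07769897e-04,
         1.47482466e-02],
       [ 9.95748441e-01, -1.58481526e-02,  9.07407196e-02,
        -6.35774650e-01],
       [-9.07195000e-02,  2.05424010e-03,  9.95874366e-01,
        -1.11419952e+00],
       [ 0.00000000e+00,  0.00000000e+00,  0.00000000e+00,
         1.00000000e+00]])}
{'time': 0.1, 'q': array([-1.18650954,  0.61585173, -0.01262071,  1.42477302,  0.00812535,
        1.10339281, -0.04039018]), 'dq': array([-0.00140343, -0.00124748, -0.0006908 , -0.00314356, -0.00043124,
       -0.00116785,  0.00056255]), 'tau': array([ 1.75126617e-03, -4.70381391e+01,  2.60263262e-01, -1.71570003e+01,
        1.00554706e-02,  5.85896341e-03,  5.78162851e-08]), 'tool_pos': array([0.25929175, 0.59531566, 0.24422358]), 'orientation': array([ 2.03907895e-01,  9.78989357e-01, -1.16710822e-03, -2.17187034e-04]), 'contact_force': array([0.43420961, 0.41201906, 0.47592374]), 'moment': array([ 0.00453591,  0.02361775, -0.04425235]), 'gripper_width': 0.0858158884463516}
```

View pics/scene0.png

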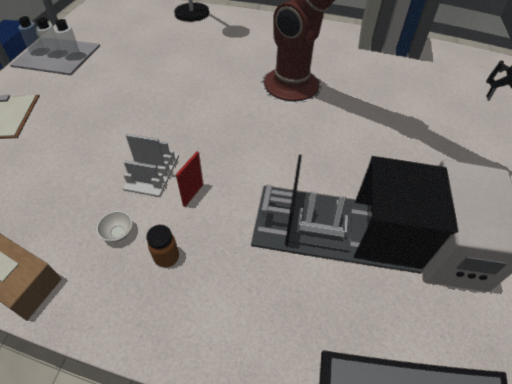

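View pics/top0.png

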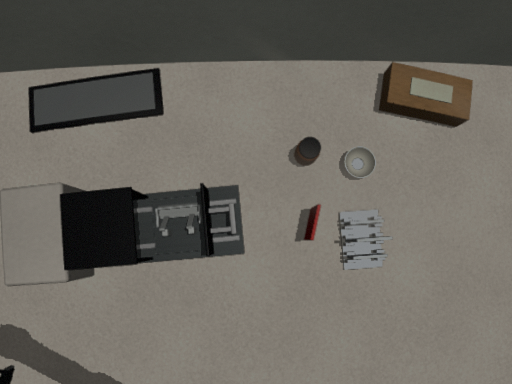

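```bash
python3 - <<'E'
from h import *
a,_=load('scene0');b,_=load('top0')
r=lambda im,x,y,w,h,s:cv2.resize(im[y:y+h,x:x+w],None,fx=s,fy=s,interpolation=cv2.INTER_CUBIC)[:,:,::-1]
cv2.imwrite('pics/c1.png',np.hstack([r(a,90,120,130,100,4) ]))
cv2.imwrite('pics/c2.png',r(b,290,190,110,90,7))
cv2.imwrite('pics/c3.png',r(a,240,140,140,130,5)[:600])
cv2.imwrite('pics/c4.png',r(b,110,170,150,110,5))
E
```

```text
(no output)
```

View pics/c1.png

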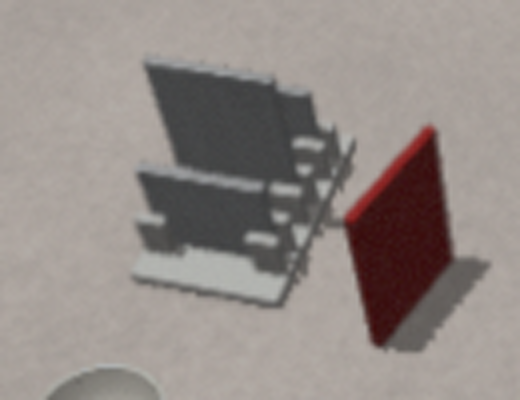

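View pics/c2.png

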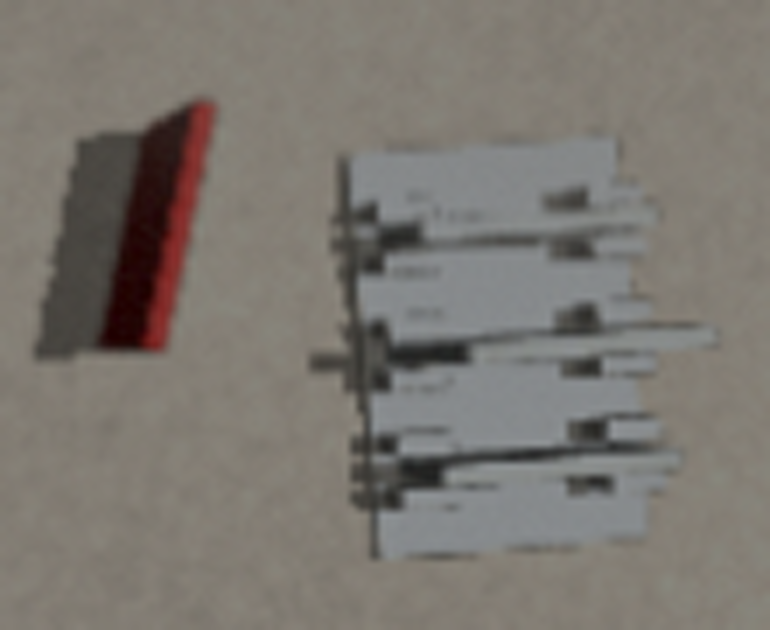

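View pics/c3.png

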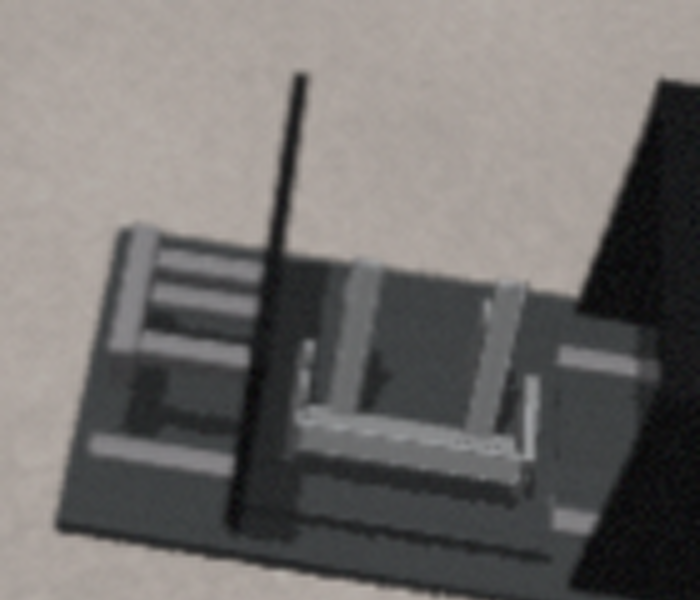

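View pics/c4.png

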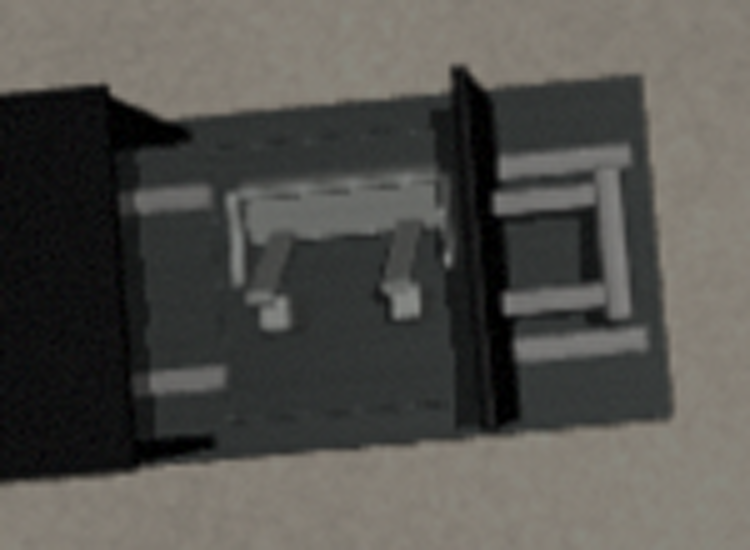

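The candidates for the tall plate are three. In the scene view, the plate at (150,150), in the rack's middle slot, stands far above the other two and is bare aluminium, so it fits. The two short plates sit at (148,175) and about (165,150). The red one at (190,180) stands outside the rack and is not the one meant. Next I measure.

```bash
python3 - <<'E'
from h import *
for n in('top','scene'):
    im,d=load(n+'0');P=cloud(n,d)
    T=P[...,2]
    # table check
    m=(np.abs(P[...,0]-.6)<.03)&(np.abs(P[...,1])<.02); print(n,'table z',np.nanmedian(T[m]))
    def rect(m,name):
        Q=P[m]
        if len(Q)<4: print(name,len(Q));return
        r=cv2.minAreaRect((Q[:,:2]*1000).astype(np.float32)); print(n,name,len(Q),'c',np.round(r[0],1),'sz',np.round(r[1],1),'ang',round(r[2],2),'zmed',round(np.median(Q[:,2]),4),'mean',Q.mean(0).round(4))
    reg=(P[...,1]<-.15)&(P[...,1]>-.5)&(P[...,0]>.35)&(P[...,0]<.72)
    R=im[...,0].astype(int);G=im[...,1].astype(int)
    red=(R>G+40)
    rect(reg&~red&(T>.125)&(T<.155),'panel top')
    rect(reg&~red&(T>.078)&(T<.095),'short top')
    rect(red&(T>.1)&(P[...,0]>.4)&(P[...,0]<.75),'red top')
    rect(reg&~red&(T>.006)&(T<.016),'rack floor')
    reg=(P[...,1]>-.1)&(P[...,1]<.6)&(P[...,0]>.4)&(P[...,0]<.8)
    rect(reg&(T>.178)&(T<.192)&(R<40),'hood top')
    rect(reg&(T>.178)&(T<.192)&(R>60),'housing top')
    rect(reg&(T>.148)&(T<.165)&(P[...,1]<.15),'endplate top')
    rect(reg&(T>.08)&(T<.092)&(P[...,1]<.05),'bar top')
E
```

```text
top table z -0.000829172309269266
top panel top 153 c [ 548.9 -253.5] sz [188.5  85.8] ang 76.63 zmed 0.1385 mean [ 0.5372 -0.2748  0.1373]
top short top 244 c [ 538.6 -254.3] sz [208.  115.1] ang 78.32 zmed 0.0846 mean [ 0.5319 -0.2864  0.085 ]
top red top 121 c [ 572.7 -159.1] sz [ 6.7 86.5] ang 76.52 zmed 0.1286 mean [ 0.5717 -0.1581  0.1269]
top rack floor 1542 c [ 551.4 -322.5] sz [341.7 349.6] ang 85.97 zmed 0.0098 mean [ 0.534  -0.3014  0.01  ]
top hood top 5529 c [563.5 363. ] sz [185.2 178.5] ang 4.7 zmed 0.1841 mean [0.563  0.3611 0.1841]
top housing top 5654 c [557.1 441.8] sz [239.7 334.5] ang 4.39 zmed 0.1839 mean [0.5473 0.5222 0.1839]
top endplate top 263 c [582.6 110.5] sz [175.5   8.3] ang 4.56 zmed 0.1566 mean [0.5823 0.1101 0.1565]
top bar top 132 c [588.3  45.7] sz [77.5 12.5] ang 4.54 zmed 0.0842 mean [0.585  0.0448 0.0842]
scene table z 0.0014284284318829554
scene panel top 221 c [ 543.1 -250.4] sz [192.2  53.4] ang 75.8 zmed 0.1366 mean [ 0.5319 -0.2925  0.136 ]
scene short top 337 c [ 541.2 -245.8] sz [199.2 114.7] ang 77.94 zmed 0.0852 mean [ 0.552  -0.2792  0.0852]
scene red top 205 c [ 574.1 -156.1] sz [ 9.5 88.7] ang 75.79 zmed 0.1281 mean [ 0.5799 -0.1559  0.123 ]
scene rack floor 597 c [ 538.2 -312.2] sz [325.9 362.4] ang 87.66 zmed 0.0117 mean [ 0.584  -0.2812  0.0115]
scene hood top 5211 c [566.8 364.4] sz [182.7 177.1] ang 4.51 zmed 0.1855 mean [0.5753 0.3635 0.1854]
scene housing top 5035 c [558.9 441.4] sz [240.9 332.7] ang 4.18 zmed 0.1854 mean [0.5594 0.5177 0.1853]
scene endplate top 213 c [584.2 113.9] sz [175.2   8.8] ang 4.94 zmed 0.159 mean [0.595  0.1147 0.1589]
scene bar top 70 c [588.3  46.1] sz [79.4  7.9] ang 1.21 zmed 0.086 mean [0.5853 0.0465 0.086 ]
```

```bash
python3 - <<'E'
from h import *
for n in('top','scene'):
    im,d=load(n+'0');P=cloud(n,d);T=P[...,2];R=im[...,0].astype(int);G=im[...,1].astype(int)
    def rect(m,name,big=True):
        nc,lab,st,_=cv2.connectedComponentsWithStats(m.astype(np.uint8),connectivity=8)
        for k in range(1,nc):
            if st[k,4]<25: continue
            Q=P[lab==k]
            r=cv2.minAreaRect((Q[:,:2]*1000).astype(np.float32));vx=cv2.fitLine((Q[:,:2]*1000).astype(np.float32),cv2.DIST_HUBER,0,.01,.01).ravel()
            print(n,name,len(Q),'c',np.round(r[0],1),'sz',np.round(r[1],1),'ang',round(r[2],2),'line yaw',round(np.degrees(np.arctan2(-vx[0],vx[1])),2),'zmed',round(np.median(Q[:,2]),4),'mean',Q.mean(0).round(4))
    reg=(P[...,1]<-.205)&(P[...,1]>-.36)&(P[...,0]>.42)&(P[...,0]<.65)&~(R>G+40)
    rect(reg&(T>.13)&(T<.155),'panel top')
    rect(reg&(T>.079)&(T<.092),'short top')
    rect(reg&(T>.006)&(T<.016),'rack floor')
    rect(reg&(T>.04)&(T<.049),'rack blocks')
    reg=(P[...,1]>.02)&(P[...,1]<.25)&(P[...,0]>.45)&(P[...,0]<.7)
    rect(reg&(T>.075)&(T<.092)&(P[...,1]<.07),'bar top')
    rect(reg&(T>.052)&(T<.062)&(P[...,1]>.11),'cheek')
    rect(reg&(T>.105)&(T<.13)&(P[...,1]>.12),'post')
E
```

```text
top panel top 123 c [ 529.  -301.7] sz [ 8.2 87.9] ang 2.55 line yaw -177.43 zmed 0.1391 mean [ 0.529  -0.3013  0.1391]
top short top 95 c [ 574.3 -299.5] sz [ 8.  88.4] ang 3.56 line yaw -175.44 zmed 0.0846 mean [ 0.5742 -0.3026  0.0846]
top short top 111 c [ 483.4 -305.3] sz [ 8.  87.3] ang 2.51 line yaw -177.63 zmed 0.0843 mean [ 0.4836 -0.305   0.0843]
top rack floor 1451 c [ 527.3 -302.3] sz [160.7 113.2] ang 3.33 line yaw -86.16 zmed 0.0099 mean [ 0.5289 -0.3006  0.01  ]
top rack blocks 26 c [ 566.5 -343. ] sz [ 7.9 22. ] ang 1.46 line yaw -170.01 zmed 0.043 mean [ 0.5669 -0.3421  0.0436]
top rack blocks 26 c [ 563.9 -260.6] sz [22.6 10.7] ang 88.48 line yaw -167.58 zmed 0.0438 mean [ 0.563  -0.2608  0.0438]
top rack blocks 25 c [ 537.2 -262. ] sz [22.7  5.4] ang 88.78 line yaw -0.86 zmed 0.0441 mean [ 0.5372 -0.2625  0.0439]
top rack blocks 26 c [ 519.9 -263. ] sz [19.2 13.3] ang 88.98 line yaw -170.24 zmed 0.0437 mean [ 0.5181 -0.2624  0.0439]
top rack blocks 28 c [ 491.4 -267.8] sz [29.8  7.6] ang 82.33 line yaw -11.78 zmed 0.0442 mean [ 0.4913 -0.2659  0.0444]
top rack bloc
[... 1176 characters left out ...]
2845  0.0447]
scene rack blocks 129 c [ 573.9 -298.3] sz [ 29.5 101.7] ang 3.14 line yaw -173.19 zmed 0.0443 mean [ 0.5781 -0.2907  0.0443]
scene bar top 212 c [588.8  55.7] sz [28.3 80.2] ang 89.93 line yaw -86.32 zmed 0.0853 mean [0.592  0.0536 0.0837]
scene cheek 260 c [603.  193.9] sz [ 54.5 116.4] ang 4.82 line yaw -176.24 zmed 0.0582 mean [0.6176 0.1919 0.0575]
scene cheek 25 c [591.5 225.5] sz [16.4  8.4] ang 70.87 line yaw -178.66 zmed 0.0582 mean [0.5911 0.2259 0.0574]
scene post 34 c [570.  155.5] sz [12.6 11.9] ang 17.63 line yaw -8.17 zmed 0.112 mean [0.5707 0.1558 0.1114]
scene post 34 c [564.8 224.7] sz [14.1  8.2] ang 89.7 line yaw -9.82 zmed 0.1116 mean [0.5655 0.2247 0.1111]
```

```bash
python3 - <<'E'
from h import *
# bright cradle rows in top: sample points
im,d=load('top0');P=cloud('top',d)
for n in ('top','scene'):
    im,d=load(n+'0');P=cloud(n,d);T=P[...,2]
    g=im.mean(2)
    m=(P[...,1]>.125)&(P[...,1]<.235)&(P[...,0]>.5)&(P[...,0]<.68)&(T>.03)&(T<.14)&(g>70)
    nc,lab,st,_=cv2.connectedComponentsWithStats(m.astype(np.uint8))
    print(n,m.sum())
    for z in np.arange(.03,.14,.01):
        k=m&(T>=z)&(T<z+.01)
        if k.sum(): Q=P[k]; print(round(z,3),k.sum(),'x',np.percentile(Q[:,0],[2,50,98]).round(3),'y',np.percentile(Q[:,1],[1,50,99]).round(3))
E
```

```text
top 596
0.03 141 x [0.596 0.604 0.614] y [0.143 0.188 0.233]
0.04 186 x [0.596 0.614 0.627] y [0.144 0.19  0.233]
0.05 117 x [0.583 0.622 0.629] y [0.132 0.182 0.233]
0.06 18 x [0.56  0.591 0.625] y [0.14  0.202 0.234]
0.07 46 x [0.548 0.557 0.586] y [0.148 0.188 0.228]
0.08 31 x [0.55  0.559 0.583] y [0.148 0.16  0.228]
0.09 11 x [0.57  0.577 0.58 ] y [0.151 0.159 0.225]
0.1 16 x [0.563 0.567 0.574] y [0.149 0.217 0.23 ]
0.11 30 x [0.559 0.564 0.571] y [0.148 0.159 0.229]
scene 820
0.03 66 x [0.562 0.602 0.608] y [0.14  0.194 0.235]
0.04 149 x [0.593 0.609 0.633] y [0.136 0.186 0.233]
0.05 263 x [0.581 0.625 0.632] y [0.136 0.183 0.233]
0.06 80 x [0.569 0.592 0.628] y [0.136 0.173 0.233]
0.07 58 x [0.554 0.584 0.592] y [0.148 0.19  0.232]
0.08 60 x [0.552 0.58  0.587] y [0.149 0.218 0.232]
0.09 50 x [0.569 0.575 0.582] y [0.151 0.219 0.232]
0.1 55 x [0.565 0.571 0.578] y [0.149 0.163 0.231]
0.11 39 x [0.561 0.567 0.572] y [0.149 0.162 0.23 ]
```

```bash
python3 - <<'E'
from h import *
a=np.radians(25)
for n in ('top','scene'):
    im,d=load(n+'0');P=cloud(n,d)
    reg=(P[...,1]>.1)&(P[...,1]<.46)&(P[...,0]>.45)&(P[...,0]<.7)&(P[...,2]>.178)&(P[...,2]<.192)&(im[...,0]<40)
    r=cv2.minAreaRect((P[reg][:,:2]*1000).astype(np.float32)); print(n,r)
    phi=np.radians(4.45); O=np.array([.5717,.273,0]);
    R=np.array([[np.cos(phi),np.sin(phi),0],[-np.sin(phi),np.cos(phi),0],[0,0,1]])
    M=(P-O)@R.T
    g=im.mean(2)
    e=(M[...,1]<-.1)&(M[...,1]>-.22)&(M[...,2]>.15)&(M[...,2]<.164); E=M[e]*1e3
    print('endplate x',np.percentile(E[:,0],[1,99]),'y',np.percentile(E[:,1],[1,50,99]),np.polyfit(E[:,0],E[:,1],1))
    e=(M[...,1]<-.2)&(M[...,1]>-.26)&(M[...,2]>.077)&(M[...,2]<.092)&(abs(M[...,0])<.045); E=M[e]*1e3
    print('bar x',np.percentile(E[:,0],[1,99]),'y',np.percentile(E[:,1],[1,10,50,90,99]))
    s=M[...,0]*np.cos(a)+(M[...,2]-.038)*np.sin(a); t=-M[...,0]*np.sin(a)+(M[...,2]-.038)*np.cos(a)
    m=(g>70)&(M[...,1]>-.15)&(M[...,1]<-.02)&(t>.02)&(t<.082)&(abs(s)<.05)
    print('post s',np.percentile(s[m]*1e3,[5,25,50,75,95]).round(1),m.sum())
    print(' tmax',np.percentile(t[(g>70)&(M[...,1]>-.15)&(M[...,1]<-.02)&(t<.12)&(abs(s)<.05)]*1e3,[95,98,100]))
    y=M[...,1][m]*1e3; h,b=np.histogram(y,bins=np.arange(-140,-20,4)); print(list(zip(b[:-1],h)))
    print('post y ext',np.percentile(y,[1,50,99]), 'module slope chk', np.polyfit(t[m],s[m],1))
    f=(g>70)&(M[...,1]>-.125)&(M[...,1]<-.04)&(abs(t)<.006)&(s>0)&(s<.03)
    if f.sum(): print('floor t',np.percentile(t[f]*1e3,[10,50,90]).round(1),f.sum())
    f=(g>70)&(M[...,1]>-.145)&(M[...,1]<-.02)&(t>.006)&(t<.014)&(s>.01)&(s<.05)
    if f.sum(): print('lip s',np.percentile(s[f]*1e3,[5,25,50,75,95]).round(1),'y',np.percentile(M[...,1][f],[1,99]),f.sum())
E
```

```text
top ((563.5408935546875, 362.96539306640625), (185.1892547607422, 178.4961700439453), 4.7022199630737305)
endplate x [-87.02878347  83.77543589] y [-166.9629554  -163.267569   -158.89844397] [ 2.24847811e-03 -1.63126011e+02]
bar x [-39.39498696  37.500256  ] y [-234.10555195 -232.76679281 -226.48646119 -216.82605806 -200.2836248 ]
post s [-7.6 -1.5 16.8 20.4 21.5] 141
 tmax [68.66104919 74.27202812 77.5619443 ]
[(np.int64(-140), np.int64(0)), (np.int64(-136), np.int64(0)), (np.int64(-132), np.int64(0)), (np.int64(-128), np.int64(2)), (np.int64(-124), np.int64(29)), (np.int64(-120), np.int64(17)), (np.int64(-116), np.int64(21)), (np.int64(-112), np.int64(4)), (np.int64(-108), np.int64(0)), (np.int64(-104), np.int64(0)), (np.int64(-100), np.int64(0)), (np.int64(-96), np.int64(0)), (np.int64(-92), np.int64(0)), (np.int64(-88), np.int64(0)), (np.int64(-84), np.int64(0)), (np.int64(-80), np.int64(0)), (np.int64(-76), np.int64(0)), (np.int64(-72), np.int64(0)), (np.int64(-68), np.int64(0)), (np.int64(-64), np.int64(0)), (np.int64(-60), np.int64(4)), (np.int64(-56), np.int64(19)), (np.int64
[... 1188 characters left out ...]
np.int64(-92), np.int64(0)), (np.int64(-88), np.int64(0)), (np.int64(-84), np.int64(0)), (np.int64(-80), np.int64(0)), (np.int64(-76), np.int64(0)), (np.int64(-72), np.int64(0)), (np.int64(-68), np.int64(0)), (np.int64(-64), np.int64(0)), (np.int64(-60), np.int64(0)), (np.int64(-56), np.int64(50)), (np.int64(-52), np.int64(34)), (np.int64(-48), np.int64(37)), (np.int64(-44), np.int64(32)), (np.int64(-40), np.int64(0)), (np.int64(-36), np.int64(0)), (np.int64(-32), np.int64(1)), (np.int64(-28), np.int64(1))]
post y ext [-123.71317949  -54.93215513  -39.69783813] module slope chk [0.08312006 0.01594203]
floor t [-4.3  0.1  4.3] 49
lip s [20.3 22.2 23.4 29.1 34.4] y [-0.13923117 -0.02243754] 69
```

```bash
cat >> h.py <<'E'
from scipy.spatial.transform import Rotation as Ro
def ori(yaw,tilt=0):  # tool y horizontal direction at angle yaw (deg), z down; tilt deg: tool top leans to -y
    y=np.radians(yaw); ty=np.array([np.cos(y),np.sin(y),0]); tz=np.array([0,0,-1.]); tx=np.cross(ty,tz)
    return Ro.from_matrix(np.c_[tx,ty,tz])*Ro.from_rotvec([-np.radians(tilt),0,0])
def chain(wps,start=None):
    if start is None:
        s=manip.read_state(); p=s['tool_pos'];r=Ro.from_quat(s['orientation'])
    else: p,r=start
    for (x,y,z,yaw,tilt) in wps:
        q=np.array([x,y,z]);R=ori(yaw,tilt)
        o=r.inv().apply(q-p)/.1; w=(r.inv()*R).as_rotvec()/(np.pi/2)
        print(np.round(o,3),np.round(w,3), 'dist',round(np.linalg.norm(q-p)*1000)); p,r=q,R
E
python3 - <<'E'
from h import *
chain([(.36,.53,.27,56,0),(.44,.43,.27,47,0),(.5,.32,.27,36,0),(.54,.2,.27,27,0),(.555,.08,.27,20,0),(.56,-.04,.27,12,0),(.55,-.14,.25,7,0),(.54,-.23,.25,4,0),(.529,-.3,.2,2.5,0)])
E
```

```text
[-1.184 -0.197 -0.257] [-0.002  0.     0.116] dist 123
[-1.222 -0.382  0.   ] [0.  0.  0.1] dist 128
[-1.189 -0.395  0.   ] [0.    0.    0.122] dist 125
[-1.206 -0.382  0.   ] [0.  0.  0.1] dist 126
[-1.137 -0.411  0.   ] [0.    0.    0.078] dist 121
[-1.145 -0.363  0.   ] [0.    0.    0.089] dist 120
[-0.957 -0.306  0.2  ] [0.    0.    0.056] dist 102
[-0.881 -0.209  0.   ] [0.    0.    0.033] dist 91
[-0.691 -0.159  0.5  ] [0.    0.    0.017] dist 87
```

Emit:
{"name": "arm_command", "arguments": {
  "plan": [
    {"offset":[-0.1,-0.02,-0.03],"angular":[0,0,0.01],"claw":1},
    {"offset":[-0.2,-0.04,-0.06],"angular":[0,0,0.02],"claw":1},
    {"offset":[-0.3,-0.06,-0.09],"angular":[0,0,0.03],"claw":1},
    {"offset":[-0.4,-0.08,-0.12],"angular":[0,0,0.04],"claw":1},
    {"offset":[-0.5,-0.1,-0.15],"angular":[0,0,0.05],"claw":1},
    {"offset":[-0.6,-0.12,-0.18],"angular":[0,0,0.06],"claw":1},
    {"offset":[-0.7,-0.14,-0.21],"angular":[0,0,0.07],"claw":1},
    {"offset":[-0.8,-0.16,-0.24],"angular":[0,0,0.08],"claw":1},
    {"offset":[-0.9,-0.18,-0.27],"angular":[0,0,0.09],"claw":1},
    {"offset":[-1,-0.2,-0.3],"angular":[0,0,0.1],"claw":1}
  ]
}}

```text
time: 0.93
tool_pos: [0.3441, 0.537, 0.2756]
orientation: [0.281, 0.96, 0.0, -0.0]
contact_force: [0.0, 0.4, 0.1]
gripper_width: 0.0851
```

Emit:
{"name": "arm_command", "arguments": {
  "plan": [
    {"offset":[-0.1,-0.03,0],"angular":[0,0,0.01],"claw":1},
    {"offset":[-0.2,-0.06,0],"angular":[0,0,0.02],"claw":1},
    {"offset":[-0.3,-0.09,0],"angular":[0,0,0.03],"claw":1},
    {"offset":[-0.4,-0.12,0],"angular":[0,0,0.04],"claw":1},
    {"offset":[-0.5,-0.15,0],"angular":[0,0,0.05],"claw":1},
    {"offset":[-0.6,-0.18,0],"angular":[0,0,0.06],"claw":1},
    {"offset":[-0.7,-0.21,0],"angular":[0,0,0.07],"claw":1},
    {"offset":[-0.8,-0.24,0],"angular":[0,0,0.08],"claw":1},
    {"offset":[-0.9,-0.27,0],"angular":[0,0,0.09],"claw":1},
    {"offset":[-1,-0.3,0],"angular":[0,0,0.1],"claw":1}
  ]
}}

```text
time: 1.77
tool_pos: [0.4121, 0.4578, 0.2753]
orientation: [0.355, 0.935, -0.0, -0.0]
contact_force: [0.4, -0.7, 0.7]
gripper_width: 0.0855
```

Emit:
{"name": "arm_command", "arguments": {
  "plan": [
    {"offset":[-0.1,-0.03,0],"angular":[0,0,0.01],"claw":1},
    {"offset":[-0.2,-0.06,0],"angular":[0,0,0.02],"claw":1},
    {"offset":[-0.3,-0.09,0],"angular":[0,0,0.03],"claw":1},
    {"offset":[-0.4,-0.12,0],"angular":[0,0,0.04],"claw":1},
    {"offset":[-0.5,-0.15,0],"angular":[0,0,0.05],"claw":1},
    {"offset":[-0.6,-0.18,0],"angular":[0,0,0.06],"claw":1},
    {"offset":[-0.7,-0.21,0],"angular":[0,0,0.07],"claw":1},
    {"offset":[-0.8,-0.24,0],"angular":[0,0,0.08],"claw":1},
    {"offset":[-0.9,-0.27,0],"angular":[0,0,0.09],"claw":1},
    {"offset":[-1,-0.3,0],"angular":[0,0,0.1],"claw":1}
  ]
}}

```text
time: 2.6
tool_pos: [0.4669, 0.3689, 0.2753]
orientation: [0.428, 0.904, 0.0, -0.0]
contact_force: [-0.6, 0.0, -0.3]
gripper_width: 0.0856
```

Emit:
{"name": "arm_command", "arguments": {
  "plan": [
    {"offset":[-0.1,-0.03,0],"angular":[0,0,0.01],"claw":1},
    {"offset":[-0.2,-0.06,0],"angular":[0,0,0.02],"claw":1},
    {"offset":[-0.3,-0.09,0],"angular":[0,0,0.03],"claw":1},
    {"offset":[-0.4,-0.12,0],"angular":[0,0,0.04],"claw":1},
    {"offset":[-0.5,-0.15,0],"angular":[0,0,0.05],"claw":1},
    {"offset":[-0.6,-0.18,0],"angular":[0,0,0.06],"claw":1},
    {"offset":[-0.7,-0.21,0],"angular":[0,0,0.07],"claw":1},
    {"offset":[-0.8,-0.24,0],"angular":[0,0,0.08],"claw":1},
    {"offset":[-0.9,-0.27,0],"angular":[0,0,0.09],"claw":1},
    {"offset":[-1,-0.3,0],"angular":[0,0,0.1],"claw":1}
  ]
}}

```text
time: 3.43
tool_pos: [0.5071, 0.2725, 0.2753]
orientation: [0.497, 0.868, -0.0, -0.0]
contact_force: [0.2, -0.1, -0.2]
gripper_width: 0.0853
```

Emit:
{"name": "arm_command", "arguments": {
  "plan": [
    {"offset":[-0.1,-0.03,0],"angular":[0,0,0.01],"claw":1},
    {"offset":[-0.2,-0.06,0],"angular":[0,0,0.02],"claw":1},
    {"offset":[-0.3,-0.09,0],"angular":[0,0,0.03],"claw":1},
    {"offset":[-0.4,-0.12,0],"angular":[0,0,0.04],"claw":1},
    {"offset":[-0.5,-0.15,0],"angular":[0,0,0.05],"claw":1},
    {"offset":[-0.6,-0.18,0],"angular":[0,0,0.06],"claw":1},
    {"offset":[-0.7,-0.21,0],"angular":[0,0,0.07],"claw":1},
    {"offset":[-0.8,-0.24,0],"angular":[0,0,0.08],"claw":1},
    {"offset":[-0.9,-0.27,0],"angular":[0,0,0.09],"claw":1},
    {"offset":[-1,-0.3,0],"angular":[0,0,0.1],"claw":1}
  ]
}}

```text
time: 4.27
tool_pos: [0.5318, 0.1711, 0.2753]
orientation: [0.564, 0.826, -0.0, 0.0]
contact_force: [0.1, -0.0, 0.3]
gripper_width: 0.0856
```

Emit:
{"name": "arm_command", "arguments": {
  "plan": [
    {"offset":[-0.1,-0.03,0],"angular":[0,0,0.01],"claw":1},
    {"offset":[-0.2,-0.06,0],"angular":[0,0,0.02],"claw":1},
    {"offset":[-0.3,-0.09,0],"angular":[0,0,0.03],"claw":1},
    {"offset":[-0.4,-0.12,0],"angular":[0,0,0.04],"claw":1},
    {"offset":[-0.5,-0.15,0],"angular":[0,0,0.05],"claw":1},
    {"offset":[-0.6,-0.18,0],"angular":[0,0,0.06],"claw":1},
    {"offset":[-0.7,-0.21,0],"angular":[0,0,0.07],"claw":1},
    {"offset":[-0.8,-0.24,0],"angular":[0,0,0.08],"claw":1},
    {"offset":[-0.9,-0.27,0],"angular":[0,0,0.09],"claw":1},
    {"offset":[-1,-0.3,0],"angular":[0,0,0.1],"claw":1}
  ]
}}

```text
time: 5.1
tool_pos: [0.5404, 0.0671, 0.2753]
orientation: [0.627, 0.779, -0.0, -0.0]
contact_force: [0.3, 0.6, -0.6]
gripper_width: 0.0853
```

```bash
python3 - <<'E'
from h import *
s=manip.read_state();print(s['tool_pos'],s['q'])
chain([(.54,.0,.26,8,0),(.54,-.1,.25,6,0),(.54,-.2,.25,4,0),(.5291,-.2995,.22,2.5,0)])
E
```

```text
[0.54036123 0.06707491 0.27529353] [-0.36357277  0.43092303  0.29685691  1.6949386  -0.14241535  1.03696431
  0.19639876]
[-0.654 -0.147  0.153] [-0.    -0.     0.049] dist 69
[-0.99  -0.139  0.1  ] [0.    0.    0.022] dist 100
[-0.995 -0.105  0.   ] [0.    0.    0.022] dist 100
[-0.985 -0.178  0.3  ] [0.    0.    0.017] dist 104
```

Emit:
{"name": "arm_command", "arguments": {
  "plan": [
    {"offset":[-0.1,-0.02,0.01],"angular":[0,0,0.006],"claw":1},
    {"offset":[-0.2,-0.04,0.02],"angular":[0,0,0.012],"claw":1},
    {"offset":[-0.3,-0.06,0.03],"angular":[0,0,0.018],"claw":1},
    {"offset":[-0.4,-0.08,0.04],"angular":[0,0,0.024],"claw":1},
    {"offset":[-0.5,-0.1,0.05],"angular":[0,0,0.03],"claw":1},
    {"offset":[-0.6,-0.12,0.06],"angular":[0,0,0.036],"claw":1},
    {"offset":[-0.7,-0.14,0.07],"angular":[0,0,0.042],"claw":1},
    {"offset":[-0.8,-0.16,0.08],"angular":[0,0,0.048],"claw":1},
    {"offset":[-0.9,-0.18,0.09],"angular":[0,0,0.054],"claw":1},
    {"offset":[-1,-0.2,0.1],"angular":[0,0,0.06],"claw":1}
  ]
}}

```text
time: 5.93
tool_pos: [0.5424, -0.0349, 0.2652]
orientation: [0.663, 0.749, -0.0, -0.0]
contact_force: [0.8, 0.4, 1.3]
gripper_width: 0.0854
```

Emit:
{"name": "arm_command", "arguments": {
  "plan": [
    {"offset":[-0.1,-0.015,0.02],"angular":[0,0,0.002],"claw":1},
    {"offset":[-0.2,-0.03,0.04],"angular":[0,0,0.004],"claw":1},
    {"offset":[-0.3,-0.045,0.06],"angular":[0,0,0.006],"claw":1},
    {"offset":[-0.4,-0.06,0.08],"angular":[0,0,0.008],"claw":1},
    {"offset":[-0.5,-0.075,0.1],"angular":[0,0,0.01],"claw":1},
    {"offset":[-0.6,-0.09,0.12],"angular":[0,0,0.012],"claw":1},
    {"offset":[-0.7,-0.105,0.14],"angular":[0,0,0.014],"claw":1},
    {"offset":[-0.8,-0.12,0.16],"angular":[0,0,0.016],"claw":1},
    {"offset":[-0.9,-0.135,0.18],"angular":[0,0,0.018],"claw":1},
    {"offset":[-1,-0.15,0.2],"angular":[0,0,0.02],"claw":1}
  ]
}}

```text
time: 6.77
tool_pos: [0.5397, -0.136, 0.2451]
orientation: [0.674, 0.739, -0.0, -0.0]
contact_force: [0.7, 0.0, -0.0]
gripper_width: 0.0857
```

Emit:
{"name": "arm_command", "arguments": {
  "plan": [
    {"offset":[-0.1,-0.01,0],"angular":[0,0,0.002],"claw":1},
    {"offset":[-0.2,-0.02,0],"angular":[0,0,0.004],"claw":1},
    {"offset":[-0.3,-0.03,0],"angular":[0,0,0.006],"claw":1},
    {"offset":[-0.4,-0.04,0],"angular":[0,0,0.008],"claw":1},
    {"offset":[-0.5,-0.05,0],"angular":[0,0,0.01],"claw":1},
    {"offset":[-0.6,-0.06,0],"angular":[0,0,0.012],"claw":1},
    {"offset":[-0.7,-0.07,0],"angular":[0,0,0.014],"claw":1},
    {"offset":[-0.8,-0.08,0],"angular":[0,0,0.016],"claw":1},
    {"offset":[-0.9,-0.09,0],"angular":[0,0,0.018],"claw":1},
    {"offset":[-1,-0.1,0],"angular":[0,0,0.02],"claw":1}
  ]
}}

```text
time: 7.6
tool_pos: [0.5389, -0.2365, 0.2453]
orientation: [0.685, 0.728, -0.0, -0.0]
contact_force: [0.1, 0.1, 0.2]
gripper_width: 0.0855
```

```bash
python3 - <<'E'
from h import *
s=manip.read_state();print(s['tool_pos'],s['q'])
chain([(.5291,-.3005,.2,2.5,0),(.5291,-.3005,.11,2.5,0)])
E
```

```text
[ 0.53894455 -0.23645553  0.24528107] [ 0.15601378  0.53596737  0.35308099  1.6174189  -0.20793862  1.02551982
  0.63208262]
[-0.633 -0.137  0.453] [-0.     0.     0.011] dist 79
[0.  0.  0.9] [0. 0. 0.] dist 90
```

Emit:
{"name": "arm_command", "arguments": {
  "plan": [
    {"offset":[-0.08,-0.02,0.05],"angular":[0,0,0.001],"claw":1},
    {"offset":[-0.16,-0.035,0.1],"angular":[0,0,0.003],"claw":0.5},
    {"offset":[-0.24,-0.05,0.16],"angular":[0,0,0.004],"claw":0},
    {"offset":[-0.32,-0.07,0.22],"angular":[0,0,0.006],"claw":0},
    {"offset":[-0.4,-0.09,0.28],"angular":[0,0,0.007],"claw":0},
    {"offset":[-0.48,-0.105,0.34],"angular":[0,0,0.009],"claw":0},
    {"offset":[-0.55,-0.12,0.4],"angular":[0,0,0.01],"claw":0},
    {"offset":[-0.633,-0.137,0.45],"angular":[0,0,0.011],"claw":0},
    {"offset":[-0.633,-0.137,0.45],"angular":[0,0,0.011],"claw":0},
    {"offset":[-0.633,-0.137,0.45],"angular":[0,0,0.011],"claw":0}
  ]
}}

```text
time: 8.43
tool_pos: [0.5288, -0.3, 0.1999]
orientation: [0.692, 0.722, -0.0, -0.0]
contact_force: [-0.5, 0.6, 0.3]
gripper_width: 0.0425
```

```bash
python3 - <<'E'
from h import *
a,_=grab('scene','s1');b,_=grab('top','t1')
r=lambda im,x,y,w,h,s:cv2.resize(im[y:y+h,x:x+w],None,fx=s,fy=s,interpolation=cv2.INTER_CUBIC)[:,:,::-1]
cv2.imwrite('pics/c5.png',np.hstack([r(a,80,70,130,140,3),r(b,300,180,130,140,3)]))
s=manip.read_state();print(s['tool_pos'],s['gripper_width'])
chain([(.5291,-.3005,.11,2.5,0)])
E
```

```text
[ 0.52956417 -0.29903744  0.20052869] 0.04283988640522651
[-0.015 -0.006  0.905] [ 0. -0.  0.] dist 91
```

View pics/c5.png

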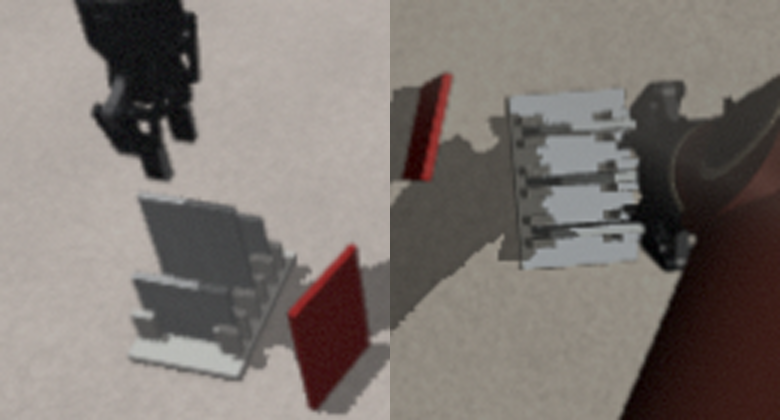

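The crop shows the open fingers straddling the top edge of the bare tall plate (crop 150,170 above 190,205). The red plate is well to the right, at (330,320). I descend now.

Emit:
{"name": "arm_command", "arguments": {
  "plan": [
    {"offset":[0,0,0.12],"angular":[0,0,0],"claw":0},
    {"offset":[0,0,0.24],"angular":[0,0,0],"claw":0},
    {"offset":[-0.01,0,0.36],"angular":[0,0,0],"claw":0},
    {"offset":[-0.01,0,0.48],"angular":[0,0,0],"claw":0},
    {"offset":[-0.01,0,0.6],"angular":[0,0,0],"claw":0},
    {"offset":[-0.01,0,0.7],"angular":[0,0,0],"claw":0},
    {"offset":[-0.01,0,0.8],"angular":[0,0,0],"claw":0},
    {"offset":[-0.01,0,0.9],"angular":[0,0,0],"claw":0},
    {"offset":[-0.01,0,0.9],"angular":[0,0,0],"claw":0},
    {"offset":[-0.01,0,0.9],"angular":[0,0,0],"claw":0}
  ]
}}

```text
time: 9.37
tool_pos: [0.529, -0.3003, 0.1098]
orientation: [0.692, 0.722, -0.0, -0.001]
contact_force: [-0.8, -0.2, -0.0]
gripper_width: 0.0429
```

Emit:
{"name": "arm_command", "arguments": {
  "plan": [
    {"offset":[0,0,0],"angular":[0,0,0],"claw":-0.4},
    {"offset":[0,0,0],"angular":[0,0,0],"claw":-0.6},
    {"offset":[0,0,0],"angular":[0,0,0],"claw":-0.7},
    {"offset":[0,0,0],"angular":[0,0,0],"claw":-0.8},
    {"offset":[0,0,0],"angular":[0,0,0],"claw":-0.9},
    {"offset":[0,0,0],"angular":[0,0,0],"claw":-1},
    {"offset":[0,0,0],"angular":[0,0,0],"claw":-1},
    {"offset":[0,0,0],"angular":[0,0,0],"claw":-1},
    {"offset":[0,0,0],"angular":[0,0,0],"claw":-1},
    {"offset":[0,0,0],"angular":[0,0,0],"claw":-1}
  ]
}}

```text
time: 10.2
tool_pos: [0.5293, -0.3007, 0.111]
orientation: [0.692, 0.722, 0.0, 0.0]
contact_force: [-0.8, 0.5, 5.7]
gripper_width: 0.0071
```

Emit:
{"name": "arm_command", "arguments": {
  "plan": [
    {"offset":[0,0,-0.05],"angular":[0,0,0],"claw":-1},
    {"offset":[0,0,-0.15],"angular":[0,0,0],"claw":-1},
    {"offset":[0,0,-0.25],"angular":[0,0,0],"claw":-1},
    {"offset":[0,0,-0.38],"angular":[0,0,0],"claw":-1},
    {"offset":[0,0,-0.5],"angular":[0,0,0],"claw":-1},
    {"offset":[0,0,-0.63],"angular":[0,0,0],"claw":-1},
    {"offset":[0,0,-0.75],"angular":[0,0,0],"claw":-1},
    {"offset":[0,0,-0.85],"angular":[0,0,0],"claw":-1},
    {"offset":[0,0,-0.95],"angular":[0,0,0],"claw":-1},
    {"offset":[0,0,-1],"angular":[0,0,0],"claw":-1}
  ]
}}

```text
time: 11.03
tool_pos: [0.5296, -0.3008, 0.2121]
orientation: [0.692, 0.722, 0.0, 0.001]
contact_force: [0.2, 0.2, -2.6]
gripper_width: 0.0076
```

Emit:
{"name": "arm_command", "arguments": {
  "plan": [
    {"offset":[0.05,0,-0.1],"angular":[0,0,0],"claw":-1},
    {"offset":[0.15,0,-0.2],"angular":[0,0,0],"claw":-1},
    {"offset":[0.25,0,-0.3],"angular":[0,0,0],"claw":-1},
    {"offset":[0.35,0,-0.4],"angular":[0,0,0],"claw":-1},
    {"offset":[0.45,0,-0.5],"angular":[0,0,0],"claw":-1},
    {"offset":[0.55,0,-0.6],"angular":[0,0,0],"claw":-1},
    {"offset":[0.65,0,-0.7],"angular":[0,0,0],"claw":-1},
    {"offset":[0.75,0,-0.8],"angular":[0,0,0],"claw":-1},
    {"offset":[0.85,0,-0.85],"angular":[0,0,0],"claw":-1},
    {"offset":[0.95,0,-0.9],"angular":[0,0,0],"claw":-1}
  ]
}}

```text
time: 11.87
tool_pos: [0.5251, -0.2046, 0.3012]
orientation: [0.692, 0.722, 0.0, 0.0]
contact_force: [-0.2, 0.2, -2.9]
gripper_width: 0.0073
```

```bash
python3 - <<'E'
from h import *
a,_=grab('scene','s2');b,_=grab('top','t2')
cv2.imwrite('pics/c6.png',np.hstack([a[60:220,60:260],b[120:280,250:450]]).repeat(2,0).repeat(2,1)[:,:,::-1])
s=manip.read_state();print(s['tool_pos'],s['q'],s['contact_force'],s['moment'])
E
```

```text
[ 0.52584474 -0.20288203  0.30108832] [ 0.08821417  0.44534903  0.3715105   1.60429178 -0.17647568  1.12421437
  0.54988218] [-0.53652874 -0.22076217 -2.37984841] [-0.03677534  0.02988401  0.01230429]
```

View pics/c6.png

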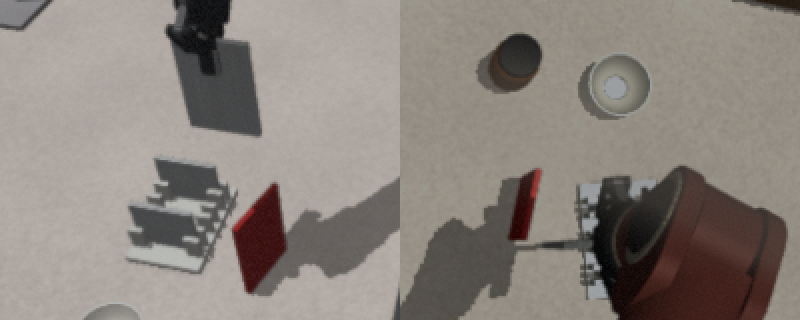

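```bash
python3 - <<'E'
from h import *
a,d=load('s2');P=cloud('scene',d)
s=manip.read_state();r=Ro.from_quat(s['orientation']);T=r.inv().apply((np.nan_to_num(P.reshape(-1,3),nan=9)-s['tool_pos'])).reshape(P.shape)*1e3
m=(abs(T[...,1])<12)&(abs(T[...,0])<70)&(T[...,2]>20)&(T[...,2]<130)
Q=T[m];print(m.sum())
print('y',np.percentile(Q[:,1],[5,50,95]),'x',np.percentile(Q[:,0],[1,99]),'z',np.percentile(Q[:,2],[1,99]))
A=np.c_[Q[:,0],Q[:,2],np.ones(len(Q))];c=np.linalg.lstsq(A,Q[:,1],rcond=None)[0];print('y vs x,z slopes deg',np.degrees(c[:2]),c[2])
for z in range(20,110,15):
    k=(Q[:,2]>z)&(Q[:,2]<z+15); print(z,np.percentile(Q[k,0],[2,98]).round(1))
for x in range(-40,50,15):
    k=abs(Q[:,0]-x)<4; print(x,np.percentile(Q[k,2],98).round(1))
E
```

```text
963
y [0.24307575 2.5046581  4.55946971] x [-45.02595482  43.61863637] z [20.78939114 98.49278219]
y vs x,z slopes deg [-0.09044631 -0.17400362] 2.6445966309397324
20 [-44.2  42.9]
35 [-44.2  43.1]
50 [-42.6  43.4]
65 [-42.9  43.5]
80 [-43.8  43.5]
95 [-42.5  43.6]
-40 96.9
-25 96.9
-10 96.9
5 96.4
20 96.9
35 95.5
```

```bash
cat >> h.py <<'E'
C=np.array([.6012,.1923,.038]);PHI=4.45
def seatpose(x,h,y=.0004,Lp=.1005):
    p=np.radians(PHI);a=np.radians(25);m=np.array([np.cos(p),np.sin(p),0]);k=np.array([0,0,1])
    cx=np.cos(a)*m+np.sin(a)*k;cz=-np.sin(a)*m+np.cos(a)*k;cy=np.array([-np.sin(p),np.cos(p),0])
    return tuple(C+cx*x+cy*y+cz*(Lp+h))+(PHI,25)
E
python3 - <<'E'
from h import *
R=ori(4.45,25).as_matrix();print(R.round(3))
print(seatpose(.01,.09))
chain([(.525,-.108,.301,2.5,6),(.525,-.012,.301,3,12),(.528,.085,.301,3.5,19),(.528,.165,.301,4,25),seatpose(.012,.09)])
E
```

```text
[[-0.078  0.904  0.421]
 [ 0.997  0.07   0.033]
 [-0.     0.423 -0.906]]
(np.float64(0.5299386419674308), np.float64(0.18715538713961807), np.float64(0.2148778160478888), 4.45, 25)
[0.948 0.036 0.002] [-0.066 -0.001  0.002] dist 95
[0.959 0.042 0.004] [-0.067  0.001 -0.005] dist 96
[0.967 0.079 0.017] [-0.078  0.001 -0.005] dist 97
[0.799 0.046 0.016] [-0.067  0.002 -0.005] dist 80
[ 0.22  -0.312  0.795] [ 0.     0.002 -0.005] dist 88
```

Emit:
{"name": "arm_command", "arguments": {
  "plan": [
    {"offset":[0.1,0,0],"angular":[-0.006,0,0],"claw":-1},
    {"offset":[0.2,0,0],"angular":[-0.013,0,0],"claw":-1},
    {"offset":[0.3,0.01,0],"angular":[-0.02,0,0],"claw":-1},
    {"offset":[0.4,0.01,0],"angular":[-0.026,0,0],"claw":-1},
    {"offset":[0.5,0.02,0],"angular":[-0.033,0,0],"claw":-1},
    {"offset":[0.6,0.02,0],"angular":[-0.04,0,0],"claw":-1},
    {"offset":[0.7,0.03,0],"angular":[-0.046,0,0],"claw":-1},
    {"offset":[0.8,0.03,0],"angular":[-0.053,0,0],"claw":-1},
    {"offset":[0.9,0.04,0],"angular":[-0.06,0,0],"claw":-1},
    {"offset":[0.96,0.04,0],"angular":[-0.066,0,0],"claw":-1}
  ]
}}

```text
time: 12.8
tool_pos: [0.525, -0.1075, 0.3003]
orientation: [0.69, 0.722, 0.038, 0.036]
contact_force: [0.1, 0.1, -3.1]
gripper_width: 0.0071
```

Emit:
{"name": "arm_command", "arguments": {
  "plan": [
    {"offset":[0.1,0,0],"angular":[-0.006,0,0],"claw":-1},
    {"offset":[0.2,0.01,0],"angular":[-0.013,0,0],"claw":-1},
    {"offset":[0.3,0.01,0],"angular":[-0.02,0,0],"claw":-1},
    {"offset":[0.4,0.02,0],"angular":[-0.026,0,0],"claw":-1},
    {"offset":[0.5,0.02,0],"angular":[-0.033,0,0],"claw":-1},
    {"offset":[0.6,0.03,0],"angular":[-0.04,0,0],"claw":-1},
    {"offset":[0.7,0.03,0],"angular":[-0.046,0,0],"claw":-1},
    {"offset":[0.8,0.04,0],"angular":[-0.053,0,0],"claw":-1},
    {"offset":[0.9,0.04,0],"angular":[-0.06,0,-0.003],"claw":-1},
    {"offset":[0.98,0.04,0],"angular":[-0.067,0,-0.005],"claw":-1}
  ]
}}

```text
time: 13.63
tool_pos: [0.5246, -0.0099, 0.3007]
orientation: [0.685, 0.721, 0.076, 0.072]
contact_force: [-0.4, 1.3, -2.7]
gripper_width: 0.0069
```

Emit:
{"name": "arm_command", "arguments": {
  "plan": [
    {"offset":[0.1,0.01,0],"angular":[-0.008,0,0],"claw":-1},
    {"offset":[0.2,0.02,0],"angular":[-0.016,0,0],"claw":-1},
    {"offset":[0.3,0.03,0],"angular":[-0.024,0,0],"claw":-1},
    {"offset":[0.4,0.04,0],"angular":[-0.032,0,0],"claw":-1},
    {"offset":[0.5,0.04,0],"angular":[-0.04,0,0],"claw":-1},
    {"offset":[0.6,0.05,0.01],"angular":[-0.048,0,0],"claw":-1},
    {"offset":[0.7,0.06,0.01],"angular":[-0.056,0,0],"claw":-1},
    {"offset":[0.8,0.07,0.02],"angular":[-0.064,0,0],"claw":-1},
    {"offset":[0.9,0.08,0.02],"angular":[-0.071,0,-0.003],"claw":-1},
    {"offset":[0.98,0.08,0.02],"angular":[-0.078,0,-0.005],"claw":-1}
  ]
}}

```text
time: 14.47
tool_pos: [0.5277, 0.0882, 0.3002]
orientation: [0.676, 0.718, 0.119, 0.114]
contact_force: [0.1, -0.4, -2.3]
gripper_width: 0.0073
```

```bash
python3 - <<'E'
from h import *
s=manip.read_state();print(s['tool_pos'],s['q'],s['contact_force'])
chain([seatpose(.012,.15),seatpose(.012,.06)])
E
```

```text
[0.52770259 0.08818646 0.30023249] [-0.50005544  0.254992    0.33142213  1.93929984 -0.06135651  0.63200679
 -0.08873292] [ 0.10317746 -0.40453756 -2.3162812 ]
[ 0.983 -0.243  0.232] [-0.066  0.006 -0.01 ] dist 104
[-0.  -0.   0.9] [0. 0. 0.] dist 90
```

Emit:
{"name": "arm_command", "arguments": {
  "plan": [
    {"offset":[0.1,-0.02,0],"angular":[-0.006,0,0],"claw":-1},
    {"offset":[0.2,-0.04,0],"angular":[-0.013,0,0],"claw":-1},
    {"offset":[0.35,-0.06,0],"angular":[-0.02,0,0],"claw":-1},
    {"offset":[0.5,-0.1,0.02],"angular":[-0.03,0,0],"claw":-1},
    {"offset":[0.65,-0.14,0.06],"angular":[-0.04,0.002,-0.003],"claw":-1},
    {"offset":[0.8,-0.18,0.12],"angular":[-0.05,0.004,-0.006],"claw":-1},
    {"offset":[0.9,-0.22,0.18],"angular":[-0.06,0.006,-0.01],"claw":-1},
    {"offset":[0.983,-0.243,0.232],"angular":[-0.066,0.006,-0.01],"claw":-1},
    {"offset":[0.983,-0.243,0.232],"angular":[-0.066,0.006,-0.01],"claw":-1},
    {"offset":[0.983,-0.243,0.232],"angular":[-0.066,0.006,-0.01],"claw":-1}
  ]
}}

```text
time: 15.3
tool_pos: [0.5063, 0.1845, 0.2699]
orientation: [0.663, 0.717, 0.158, 0.147]
contact_force: [0.0, -0.2, -1.8]
gripper_width: 0.0071
```

```bash
python3 - <<'E'
from h import *
a,d=grab('scene','s3');b,d2=grab('top','t3')
cv2.imwrite('pics/c7.png',np.hstack([a[80:280,220:400],b[130:330,90:270]]).repeat(2,0).repeat(2,1)[:,:,::-1])
s=manip.read_state();print(s['tool_pos'],s['contact_force'])
r=Ro.from_quat(s['orientation'])
P=cloud('scene',d)
T=r.inv().apply((np.nan_to_num(P.reshape(-1,3),nan=9)-s['tool_pos'])).reshape(P.shape)*1e3
m=(abs(T[...,1])<12)&(abs(T[...,0])<70)&(T[...,2]>20)&(T[...,2]<120)
Q=T[m];print(m.sum(),'y',np.percentile(Q[:,1],[5,50,95]),'x',np.percentile(Q[:,0],[1,99]),'z',np.percentile(Q[:,2],[1,99]))
A=np.c_[Q[:,0],Q[:,2],np.ones(len(Q))];print(np.degrees(np.linalg.lstsq(A,Q[:,1],rcond=None)[0][:2]))
chain([seatpose(.012,.06),seatpose(.012,.01)])
E
```

```text
[0.50729417 0.18333281 0.2707476 ] [ 0.28103065  0.31701557 -3.11545314]
1426 y [0.70478478 2.97266529 5.37966425] x [-43.3498516   46.17428251] z [20.82586761 98.50099835]
[-0.14842259 -0.80556533]
[ 0.022 -0.009  0.903] [-0.     0.001 -0.001] dist 90
[ 0.  -0.   0.5] [0. 0. 0.] dist 50
```

View pics/c7.png

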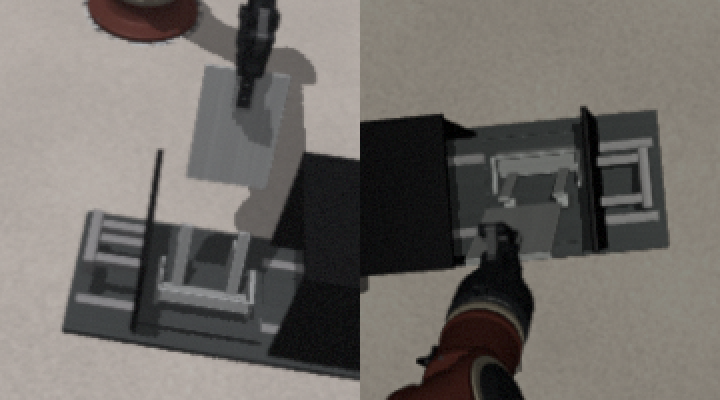

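The plate is held tilted above the cradle (left crop 240,125). The two posts are at (183,255) and (240,260), and the end plate is to the left and clear. I lower it along the slope.

Emit:
{"name": "arm_command", "arguments": {
  "plan": [
    {"offset":[0,0,0.1],"angular":[0,0,0],"claw":-1},
    {"offset":[0.01,0,0.2],"angular":[0,0,0],"claw":-1},
    {"offset":[0.01,0,0.3],"angular":[0,0,0],"claw":-1},
    {"offset":[0.02,-0.01,0.4],"angular":[0,0,0],"claw":-1},
    {"offset":[0.02,-0.01,0.5],"angular":[0,0,0],"claw":-1},
    {"offset":[0.02,-0.01,0.6],"angular":[0,0,0],"claw":-1},
    {"offset":[0.02,-0.01,0.7],"angular":[0,0,0],"claw":-1},
    {"offset":[0.02,-0.01,0.8],"angular":[0,0,0],"claw":-1},
    {"offset":[0.02,-0.01,0.9],"angular":[0,0,0],"claw":-1},
    {"offset":[0.02,-0.01,0.9],"angular":[0,0,0],"claw":-1}
  ]
}}

```text
time: 16.23
tool_pos: [0.5435, 0.1884, 0.1859]
orientation: [0.664, 0.717, 0.157, 0.146]
contact_force: [-0.3, -0.4, -2.5]
gripper_width: 0.0075
```

```bash
python3 - <<'E'
from h import *
a,d=grab('scene','s4');b,d2=grab('top','t4')
x=a[130:250,240:380].repeat(5,0).repeat(5,1)[:,:,::-1];cv2.imwrite('pics/c8.png',x)
cv2.imwrite('pics/c9.png',b[165:275,130:260].repeat(5,0).repeat(5,1)[:,:,::-1])
s=manip.read_state();print(s['tool_pos'],s['contact_force'])
chain([seatpose(.012,.01)])
E
```

```text
[0.54356519 0.18860322 0.18756896] [-0.33924556 -0.12613104 -3.05847862]
[-0.003  0.012  0.495] [-0.001  0.001 -0.001] dist 49
```

View pics/c8.png

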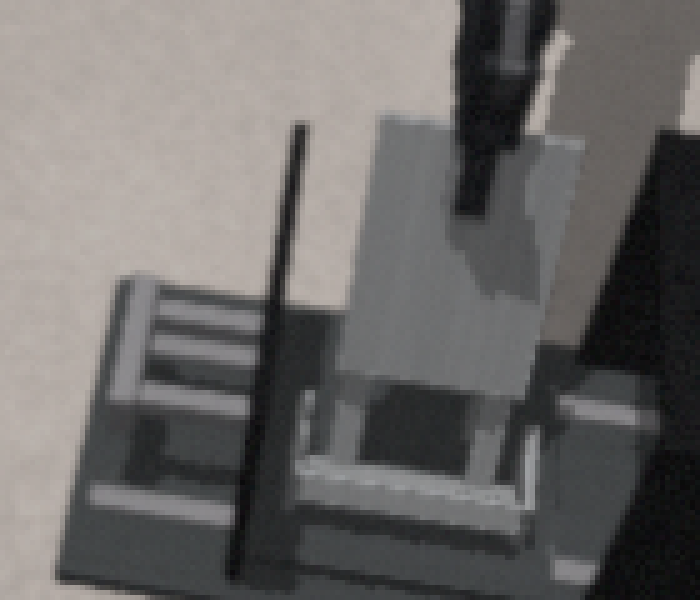

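View pics/c9.png

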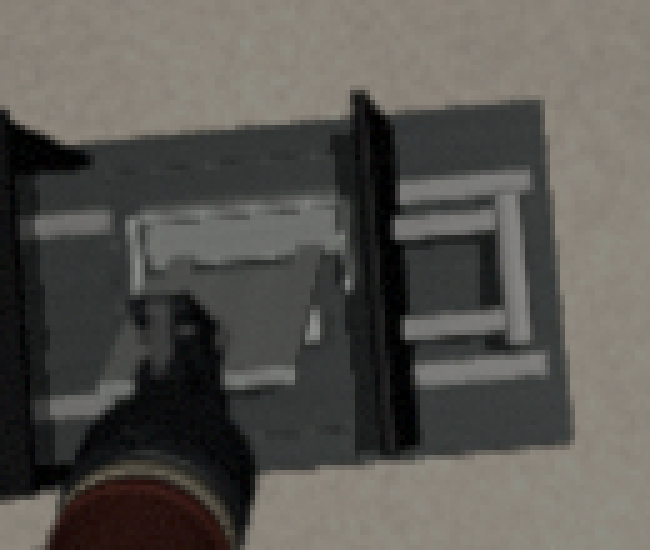

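Emit:
{"name": "arm_command", "arguments": {
  "plan": [
    {"offset":[0,0,0.06],"angular":[0,0,0],"claw":-1},
    {"offset":[0,0,0.12],"angular":[0,0,0],"claw":-1},
    {"offset":[0,0,0.18],"angular":[0,0,0],"claw":-1},
    {"offset":[0,0,0.24],"angular":[0,0,0],"claw":-1},
    {"offset":[0,0,0.3],"angular":[0,0,0],"claw":-1},
    {"offset":[0,0,0.36],"angular":[0,0,0],"claw":-1},
    {"offset":[0,0,0.42],"angular":[0,0,0],"claw":-1},
    {"offset":[0,0,0.48],"angular":[0,0,0],"claw":-1},
    {"offset":[0,0,0.52],"angular":[0,0,0],"claw":-1},
    {"offset":[0,0,0.54],"angular":[0,0,0],"claw":-1}
  ]
}}

```text
time: 17.17
tool_pos: [0.5663, 0.1904, 0.1383]
orientation: [0.664, 0.716, 0.158, 0.147]
contact_force: [-0.7, -0.1, -2.6]
gripper_width: 0.0071
```

```bash
python3 - <<'E'
from h import *
a,d=grab('scene','s5')
x=a[130:250,240:380].repeat(5,0).repeat(5,1)[:,:,::-1];cv2.imwrite('pics/c10.png',x)
s=manip.read_state();print(s['tool_pos'],s['contact_force'],s['moment'])
chain([seatpose(.004,.005),seatpose(.004,.000)])
P=cloud('scene',d);a_=np.radians(25);p=np.radians(PHI)
m=np.array([np.cos(p),np.sin(p),0]);k=np.array([0,0,1]);cx=np.cos(a_)*m+np.sin(a_)*k;cz=-np.sin(a_)*m+np.cos(a_)*k;cy=np.array([-np.sin(p),np.cos(p),0])
D=P-C;X=D@cx*1e3;Y=D@cy*1e3;Z=D@cz*1e3
q=(abs(Y)<46)&(Z>25)&(Z<80)&(X>-5)&(X<30);print('front face x by z')
for z in (25,35,45,55,65): w=q&(Z>z)&(Z<z+10);print(z,np.median(X[w]).round(1),np.percentile(Y[w],[1,99]).round(1))
for y in(-40,-20,0,20,40): w=q&(abs(Y-y)<5);print(y,np.median(X[w]).round(1))
E
```

```text
[0.5662724  0.19039882 0.13827839] [ 0.1536186   0.17464094 -3.62312663] [-0.14167015  0.70802455 -0.02876042]
[-0.004 -0.067  0.002] [-0.001  0.001 -0.   ] dist 7
[-0.    0.    0.05] [0. 0. 0.] dist 5
front face x by z
25 14.3 [-43.   44.6]
35 14.8 [-42.4  44.8]
45 14.4 [-41.7  45.2]
55 14.7 [-43.   44.6]
65 14.8 [-42.7  44.6]
-40 14.7
-20 14.6
0 14.4
20 14.9
40 14.3
```

View pics/c10.png

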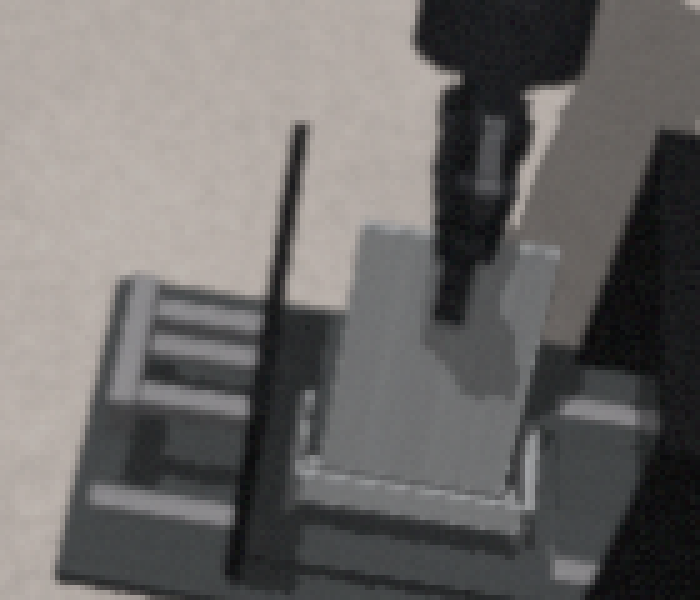

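The plate's foot is inside the slot behind the lip (crop 320-510, 480), centred between the cheeks, and parallel to the posts with about 6 mm of gap. I slide it back slowly.

Emit:
{"name": "arm_command", "arguments": {
  "plan": [
    {"offset":[0,-0.007,0],"angular":[0,0,0],"claw":-1},
    {"offset":[0,-0.014,0],"angular":[0,0,0],"claw":-1},
    {"offset":[0,-0.021,0],"angular":[0,0,0],"claw":-1},
    {"offset":[0,-0.028,0],"angular":[0,0,0],"claw":-1},
    {"offset":[0,-0.034,0],"angular":[0,0,0],"claw":-1},
    {"offset":[0,-0.04,0],"angular":[0,0,0],"claw":-1},
    {"offset":[0,-0.045,0],"angular":[0,0,0],"claw":-1},
    {"offset":[0,-0.05,0],"angular":[0,0,0],"claw":-1},
    {"offset":[0,-0.05,0],"angular":[0,0,0],"claw":-1},
    {"offset":[0,-0.05,0],"angular":[0,0,0],"claw":-1}
  ]
}}

```text
time: 18.05
tool_pos: [0.5617, 0.1902, 0.137]
orientation: [0.663, 0.716, 0.158, 0.147]
contact_force: [0.4, -0.7, -2.4]
gripper_width: 0.0074
```

```bash
cat >> h.py <<'E'
def face(tag):
    a,d=grab('scene',tag);P=cloud('scene',d);a_=np.radians(25);p=np.radians(PHI)
    m=np.array([np.cos(p),np.sin(p),0]);k=np.array([0,0,1]);cx=np.cos(a_)*m+np.sin(a_)*k;cz=-np.sin(a_)*m+np.cos(a_)*k;cy=np.array([-np.sin(p),np.cos(p),0])
    D=P-C;X=D@cx*1e3;Y=D@cy*1e3;Z=D@cz*1e3
    q=(abs(Y)<46)&(Z>25)&(Z<125)&(X>-5)&(X<22)
    for z in (25,45,65,105): w=q&(Z>z)&(Z<z+15);print('z',z,np.median(X[w]).round(1),np.percentile(Y[w],[1,99]).round(1))
    for y in(-38,38): w=q&(abs(Y-y)<6)&(Z<85);print('y',y,np.median(X[w]).round(1))
    s=manip.read_state(); r=Ro.from_quat(s['orientation']); print('tool-frame force',r.inv().apply(s['contact_force']).round(1),s['moment'].round(2),s['tool_pos'].round(4)); chain([seatpose(.004,.0)])
E
python3 -c "
from h import *
face('s6')"
```

```text
z 25 9.7 [-42.2  44.9]
z 45 9.9 [-42.5  44.5]
z 65 10.1 [-43.4  45.1]
z 105 10.6 [-44.1  44. ]
y -38 10.0
y 38 9.8
tool-frame force [ 0.2 -1.3  1.8] [-0.07  0.68  0.01] [0.5617 0.1902 0.137 ]
[-0.006 -0.02   0.06 ] [-0.001  0.001 -0.   ] dist 6
```

Emit:
{"name": "arm_command", "arguments": {
  "plan": [
    {"offset":[0,0,0.006],"angular":[0,0,0],"claw":-1},
    {"offset":[0,0,0.012],"angular":[0,0,0],"claw":-1},
    {"offset":[0,0,0.018],"angular":[0,0,0],"claw":-1},
    {"offset":[0,0,0.024],"angular":[0,0,0],"claw":-1},
    {"offset":[0,0,0.03],"angular":[0,0,0],"claw":-1},
    {"offset":[0,0,0.036],"angular":[0,0,0],"claw":-1},
    {"offset":[0,0,0.04],"angular":[0,0,0],"claw":-1},
    {"offset":[0,0,0.04],"angular":[0,0,0],"claw":-1},
    {"offset":[0,0,0.04],"angular":[0,0,0],"claw":-1},
    {"offset":[0,0,0.04],"angular":[0,0,0],"claw":-1}
  ]
}}

```text
time: 18.93
tool_pos: [0.5634, 0.1903, 0.1334]
orientation: [0.663, 0.716, 0.158, 0.147]
contact_force: [-0.5, -1.0, -2.1]
gripper_width: 0.0075
```

```bash
python3 -c "
from h import *
face('s7')"
```

```text
z 25 10.0 [-42.7  44.7]
z 45 10.0 [-42.5  44.9]
z 65 10.0 [-43.5  44.8]
z 105 10.5 [-44.3  44.9]
y -38 10.1
y 38 10.0
tool-frame force [-0.9 -2.   1.7] [-0.06  0.7  -0.02] [0.5634 0.1903 0.1334]
[-0.006 -0.02   0.02 ] [-0.001  0.001 -0.   ] dist 3
```

Still no contact. I lower in 0.4 mm steps.

Emit:
{"name": "arm_command", "arguments": {
  "plan": [
    {"offset":[0,0,0.003],"angular":[0,0,0],"claw":-1},
    {"offset":[0,0,0.006],"angular":[0,0,0],"claw":-1},
    {"offset":[0,0,0.009],"angular":[0,0,0],"claw":-1},
    {"offset":[0,0,0.012],"angular":[0,0,0],"claw":-1},
    {"offset":[0,0,0.015],"angular":[0,0,0],"claw":-1},
    {"offset":[0,0,0.018],"angular":[0,0,0],"claw":-1},
    {"offset":[0,0,0.021],"angular":[0,0,0],"claw":-1},
    {"offset":[0,0,0.024],"angular":[0,0,0],"claw":-1},
    {"offset":[0,0,0.024],"angular":[0,0,0],"claw":-1},
    {"offset":[0,0,0.024],"angular":[0,0,0],"claw":-1}
  ]
}}

```text
time: 19.82
tool_pos: [0.5642, 0.1903, 0.1316]
orientation: [0.664, 0.716, 0.158, 0.147]
contact_force: [-3.1, -1.4, 4.3]
gripper_width: 0.0072
```

```bash
python3 -c "
from h import *
face('s8')"
```

```text
z 25 10.1 [-42.8  44.4]
z 45 10.2 [-42.4  44.6]
z 65 10.2 [-43.4  45. ]
z 105 10.6 [-44.1  44.6]
y -38 10.1
y 38 10.3
tool-frame force [-0.3 -1.5 -5.7] [-0.14  0.91 -0.03] [0.5642 0.1903 0.1316]
[-0.004 -0.02  -0.   ] [-0.001  0.001 -0.001] dist 2
```

Floor contact is confirmed at about 7 N along the tool. I back off slightly and ease the plate against the posts.

Emit:
{"name": "arm_command", "arguments": {
  "plan": [
    {"offset":[0,0,-0.006],"angular":[0,0,0],"claw":-1},
    {"offset":[0,-0.003,-0.006],"angular":[0,0,0],"claw":-1},
    {"offset":[0,-0.006,-0.006],"angular":[0,0,0],"claw":-1},
    {"offset":[0,-0.009,-0.006],"angular":[0,0,0],"claw":-1},
    {"offset":[0,-0.012,-0.006],"angular":[0,0,0],"claw":-1},
    {"offset":[0,-0.015,-0.006],"angular":[0,0,0],"claw":-1},
    {"offset":[0,-0.015,-0.006],"angular":[0,0,0],"claw":-1},
    {"offset":[0,-0.015,-0.006],"angular":[0,0,0],"claw":-1},
    {"offset":[0,-0.015,-0.006],"angular":[0,0,0],"claw":-1},
    {"offset":[0,-0.015,-0.006],"angular":[0,0,0],"claw":-1}
  ]
}}

```text
time: 20.7
tool_pos: [0.5633, 0.1905, 0.1313]
orientation: [0.663, 0.716, 0.159, 0.147]
contact_force: [3.2, -0.3, -3.4]
gripper_width: 0.0074
```

```bash
python3 -c "
from h import *
face('s9')"
```

```text
z 25 9.4 [-42.2  44.5]
z 45 9.2 [-42.5  45. ]
z 65 9.3 [-43.5  45.1]
z 105 9.6 [-44.2  44.5]
y -38 9.6
y 38 9.4
tool-frame force [-0.4  1.1  3.8] [0.01 0.1  0.07] [0.5633 0.1904 0.1313]
[-0.007 -0.011  0.001] [-0.  0. -0.] dist 1
```

Emit:
{"name": "arm_command", "arguments": {
  "plan": [
    {"offset":[0,-0.002,0],"angular":[0,0,0],"claw":-1},
    {"offset":[0,-0.003,0],"angular":[0,0,0],"claw":-1},
    {"offset":[0,-0.004,0],"angular":[0,0,0],"claw":-1},
    {"offset":[0,-0.005,0],"angular":[0,0,0],"claw":-1},
    {"offset":[0,-0.006,0],"angular":[0,0,0],"claw":-1},
    {"offset":[0,-0.006,0],"angular":[0,0,0],"claw":-1},
    {"offset":[0,-0.006,0.002],"angular":[0,0,0],"claw":-1},
    {"offset":[0,-0.006,0.003],"angular":[0,0,0],"claw":-1},
    {"offset":[0,-0.006,0.003],"angular":[0,0,0],"claw":-1},
    {"offset":[0,-0.006,0.003],"angular":[0,0,0],"claw":-1}
  ]
}}

```text
time: 21.58
tool_pos: [0.5632, 0.1904, 0.1314]
orientation: [0.663, 0.716, 0.159, 0.147]
contact_force: [3.5, 0.3, 1.4]
gripper_width: 0.007
```

```bash
python3 -c "
from h import *
face('s10')
b,_=grab('top','t10')
a,_=load('s10')
cv2.imwrite('pics/c11.png',a[130:250,240:380].repeat(5,0).repeat(5,1)[:,:,::-1])"
```

```text
z 25 9.5 [-42.7  44.4]
z 45 9.4 [-42.4  44.9]
z 65 9.3 [-43.1  44.8]
z 105 9.6 [-44.2  44.6]
y -38 9.6
y 38 9.4
tool-frame force [-0.2  4.5 -0.8] [-0.05 -0.65  0.08] [0.5632 0.1905 0.1314]
[-0.007 -0.01   0.002] [ 0.001  0.    -0.001] dist 1
```

View pics/c11.png

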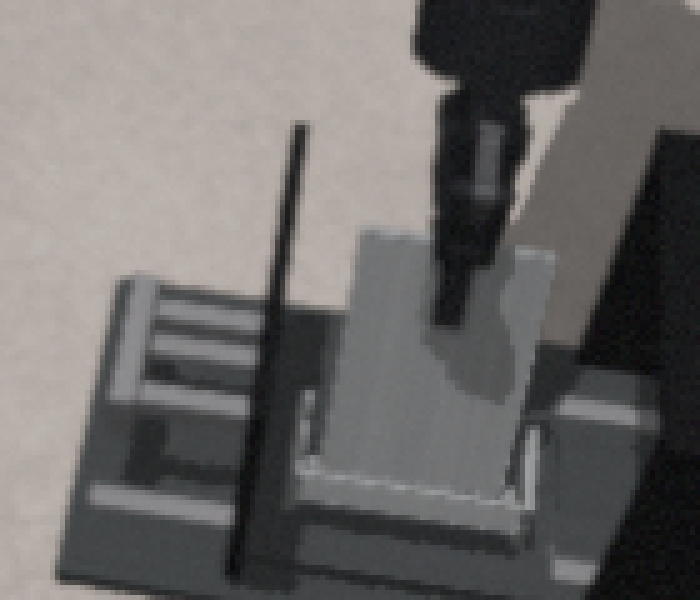

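The plate is against the posts (+4.5 N), its weight is off the tool, and its face reads parallel to the posts within 0.3 mm. I open gradually.

Emit:
{"name": "arm_command", "arguments": {
  "plan": [
    {"offset":[0,0,0],"angular":[0,0,0],"claw":-0.8},
    {"offset":[0,0,0],"angular":[0,0,0],"claw":-0.78},
    {"offset":[0,0,0],"angular":[0,0,0],"claw":-0.75},
    {"offset":[0,0,0],"angular":[0,0,0],"claw":-0.7},
    {"offset":[0,0,0],"angular":[0,0,0],"claw":-0.65},
    {"offset":[0,0,0],"angular":[0,0,0],"claw":-0.6},
    {"offset":[0,0,0],"angular":[0,0,0],"claw":-0.55},
    {"offset":[0,0,0],"angular":[0,0,0],"claw":-0.5},
    {"offset":[0,0,0],"angular":[0,0,0],"claw":-0.5},
    {"offset":[0,0,0],"angular":[0,0,0],"claw":-0.5}
  ]
}}

```text
time: 22.52
tool_pos: [0.5619, 0.1901, 0.1302]
orientation: [0.664, 0.717, 0.158, 0.147]
contact_force: [0.5, 0.2, -0.8]
gripper_width: 0.0214
```

```bash
python3 -c "
from h import *
face('s11')
a,_=load('s11')
cv2.imwrite('pics/c12.png',a[130:250,240:380].repeat(5,0).repeat(5,1)[:,:,::-1])"
```

```text
z 25 9.3 [-42.7  44.8]
z 45 9.3 [-42.5  44.7]
z 65 9.4 [-43.4  45. ]
z 105 9.2 [-44.1  44.4]
y -38 9.7
y 38 9.4
tool-frame force [-1.   0.1 -0.5] [-0.07  0.38  0.08] [0.5621 0.1901 0.1303]
[-0.005  0.005 -0.002] [-0.001  0.001 -0.   ] dist 1
```

View pics/c12.png

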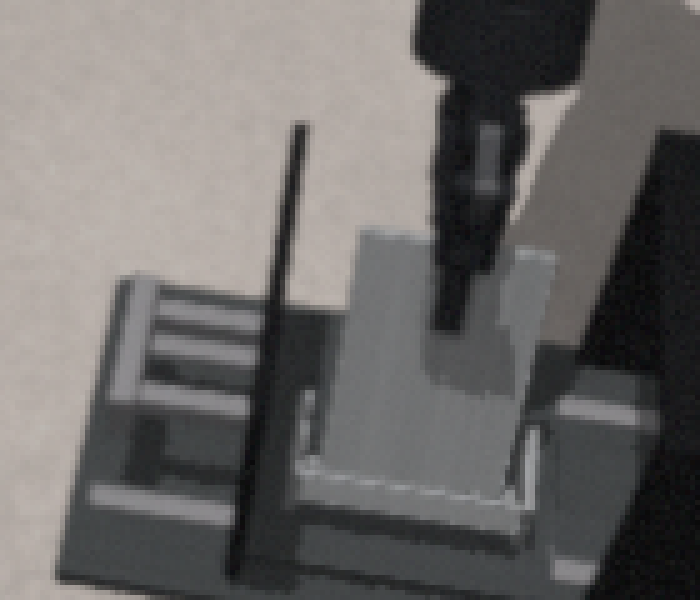

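Released: the plate is still flat (face x 9.3 mm at all heights) and the fingers are clear on both sides. I retract along the plate.

Emit:
{"name": "arm_command", "arguments": {
  "plan": [
    {"offset":[0,0,-0.02],"angular":[0,0,0],"claw":-0.4},
    {"offset":[0,0,-0.06],"angular":[0,0,0],"claw":-0.4},
    {"offset":[0,0,-0.12],"angular":[0,0,0],"claw":-0.4},
    {"offset":[0,0,-0.2],"angular":[0,0,0],"claw":-0.4},
    {"offset":[0,0,-0.3],"angular":[0,0,0],"claw":-0.4},
    {"offset":[0,0,-0.42],"angular":[0,0,0],"claw":-0.4},
    {"offset":[0,0,-0.56],"angular":[0,0,0],"claw":-0.4},
    {"offset":[0,0,-0.7],"angular":[0,0,0],"claw":-0.4},
    {"offset":[0,0,-0.85],"angular":[0,0,0],"claw":-0.4},
    {"offset":[0,0,-1],"angular":[0,0,0],"claw":-0.4}
  ]
}}

```text
time: 23.4
tool_pos: [0.5196, 0.187, 0.2229]
orientation: [0.663, 0.716, 0.159, 0.147]
contact_force: [0.1, -0.7, -0.1]
gripper_width: 0.0257
```

```bash
python3 -c "
from h import *
face('s12')
a,_=load('s12')
cv2.imwrite('pics/c13.png',a[110:250,240:380].repeat(4,0).repeat(4,1)[:,:,::-1])
chain([(.535,.1,.25,4.45,16),(.565,.013,.25,4.45,4),(.5919,.0100,.17,4.45,0),(.5919,.0100,.075,4.45,0)])
"
```

```text
z 25 9.4 [-42.4  44.9]
z 45 9.4 [-42.3  44.8]
z 65 9.4 [-43.   45.3]
z 105 9.2 [-44.   44.7]
y -38 9.4
y 38 9.5
tool-frame force [ 0.5 -0.1 -2. ] [-0.1   0.45 -0.  ] [0.5199 0.1874 0.2254]
[-0.013 -0.017  1.037] [ 0.002 -0.001 -0.001] dist 104
[-0.883  0.181 -0.189] [ 0.102 -0.001 -0.001] dist 92
[-0.891  0.223  0.064] [0.133 0.    0.   ] dist 92
[-0.051  0.209  0.817] [ 0.044  0.    -0.   ] dist 84
[0.   0.   0.95] [0. 0. 0.] dist 95
```

View pics/c13.png

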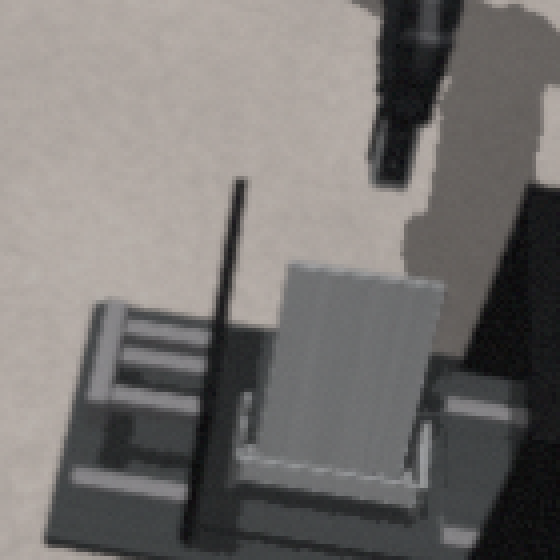

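The plate leans alone in the cradle (crop 350,370), flat on the posts. Next I move around to the push bar.

Emit:
{"name": "arm_command", "arguments": {
  "plan": [
    {"offset":[-0.05,0.02,-0.05],"angular":[0.01,0,0],"claw":-1},
    {"offset":[-0.15,0.03,-0.1],"angular":[0.02,0,0],"claw":-1},
    {"offset":[-0.25,0.05,-0.15],"angular":[0.03,0,0],"claw":-1},
    {"offset":[-0.35,0.07,-0.19],"angular":[0.04,0,0],"claw":-1},
    {"offset":[-0.45,0.09,-0.19],"angular":[0.05,0,0],"claw":-1},
    {"offset":[-0.55,0.11,-0.19],"angular":[0.06,0,0],"claw":-1},
    {"offset":[-0.65,0.13,-0.19],"angular":[0.07,0,0],"claw":-1},
    {"offset":[-0.75,0.15,-0.19],"angular":[0.08,0,0],"claw":-1},
    {"offset":[-0.82,0.17,-0.19],"angular":[0.09,0,0],"claw":-1},
    {"offset":[-0.88,0.18,-0.19],"angular":[0.1,0,0],"claw":-1}
  ]
}}

```text
time: 24.28
tool_pos: [0.5354, 0.0991, 0.2467]
orientation: [0.673, 0.726, 0.101, 0.094]
contact_force: [-0.4, 0.0, 0.4]
gripper_width: -0.0002
```

Emit:
{"name": "arm_command", "arguments": {
  "plan": [
    {"offset":[-0.1,0.02,0],"angular":[0.013,0,0],"claw":-1},
    {"offset":[-0.2,0.04,0],"angular":[0.027,0,0],"claw":-1},
    {"offset":[-0.3,0.07,0],"angular":[0.04,0,0],"claw":-1},
    {"offset":[-0.4,0.09,0],"angular":[0.054,0,0],"claw":-1},
    {"offset":[-0.5,0.12,0],"angular":[0.067,0,0],"claw":-1},
    {"offset":[-0.6,0.14,0.02],"angular":[0.08,0,0],"claw":-1},
    {"offset":[-0.7,0.17,0.03],"angular":[0.094,0,0],"claw":-1},
    {"offset":[-0.8,0.19,0.05],"angular":[0.107,0,0],"claw":-1},
    {"offset":[-0.87,0.21,0.06],"angular":[0.12,0,0],"claw":-1},
    {"offset":[-0.93,0.22,0.06],"angular":[0.133,0,0],"claw":-1}
  ]
}}

```text
time: 25.12
tool_pos: [0.5652, 0.0083, 0.2465]
orientation: [0.679, 0.733, 0.025, 0.023]
contact_force: [0.2, -0.4, 0.4]
gripper_width: 0.0001
```

```bash
python3 -c "
from h import *
s=manip.read_state();print(s['tool_pos'],s['q'],s['gripper_width'])
chain([(.5919,.0080,.17,4.45,0),(.5919,.0080,.075,4.45,0)])
"
```

```text
[0.56519062 0.00829013 0.24646623] [-0.18184552  0.45565919  0.19210771  1.73319724 -0.11272665  0.89525892
  0.13207871] 0.00014309735362658875
[-0.023  0.214  0.781] [ 0.043  0.    -0.001] dist 81
[0.   0.   0.95] [0. 0. 0.] dist 95
```

Emit:
{"name": "arm_command", "arguments": {
  "plan": [
    {"offset":[0,0.03,0.08],"angular":[0.005,0,0],"claw":-1},
    {"offset":[-0.01,0.05,0.16],"angular":[0.01,0,0],"claw":-1},
    {"offset":[-0.01,0.08,0.25],"angular":[0.015,0,0],"claw":-1},
    {"offset":[-0.01,0.11,0.34],"angular":[0.02,0,0],"claw":-1},
    {"offset":[-0.02,0.13,0.43],"angular":[0.025,0,0],"claw":-1},
    {"offset":[-0.02,0.16,0.52],"angular":[0.03,0,0],"claw":-1},
    {"offset":[-0.02,0.18,0.6],"angular":[0.035,0,0],"claw":-1},
    {"offset":[-0.023,0.2,0.7],"angular":[0.04,0,0],"claw":-1},
    {"offset":[-0.023,0.214,0.78],"angular":[0.043,0,0],"claw":-1},
    {"offset":[-0.023,0.214,0.78],"angular":[0.043,0,0],"claw":-1}
  ]
}}

```text
time: 25.95
tool_pos: [0.5914, 0.0089, 0.1678]
orientation: [0.679, 0.734, -0.001, -0.001]
contact_force: [-0.3, -0.7, -0.1]
gripper_width: 0.0001
```

Emit:
{"name": "arm_command", "arguments": {
  "plan": [
    {"offset":[0,0,0.1],"angular":[0,0,0],"claw":-1},
    {"offset":[0,0,0.2],"angular":[0,0,0],"claw":-1},
    {"offset":[0,0,0.3],"angular":[0,0,0],"claw":-1},
    {"offset":[0,0,0.42],"angular":[0,0,0],"claw":-1},
    {"offset":[0,0,0.54],"angular":[0,0,0],"claw":-1},
    {"offset":[0,0,0.66],"angular":[0,0,0],"claw":-1},
    {"offset":[0,0,0.78],"angular":[0,0,0],"claw":-1},
    {"offset":[0,0,0.88],"angular":[0,0,0],"claw":-1},
    {"offset":[0,0,0.95],"angular":[0,0,0],"claw":-1},
    {"offset":[0,0,0.95],"angular":[0,0,0],"claw":-1}
  ]
}}

```text
time: 26.78
tool_pos: [0.591, 0.0087, 0.0732]
orientation: [0.68, 0.734, -0.001, -0.001]
contact_force: [-0.0, 0.4, -0.4]
gripper_width: -0.0
```

```bash
python3 -c "
from h import *
a,_=grab('scene','s13');b,_=grab('top','t13')
r=lambda im,x,y,w,h,s:cv2.resize(im[y:y+h,x:x+w],None,fx=s,fy=s,interpolation=cv2.INTER_CUBIC)[:,:,::-1]
cv2.imwrite('pics/c14.png',np.hstack([r(a,220,100,160,150,2.5),r(b,110,160,160,150,2.5)]))
s=manip.read_state();print(s['tool_pos'],s['contact_force'])
chain([(.5919,.0080,.073,4.45,0)])
"
```

```text
[0.59229143 0.00861063 0.0749842 ] [-0.55356591  0.47440507  0.3986036 ]
[-0.006 -0.004  0.02 ] [ 0.001  0.    -0.001] dist 2
```

View pics/c14.png

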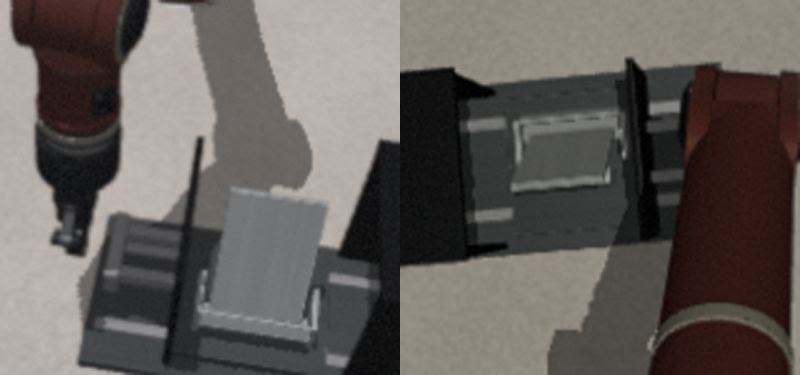

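The closed fingers stand just outside the push bar (left crop 75,240; bar at about 115,255). I push in slowly at 4 mm per row.

Emit:
{"name": "arm_command", "arguments": {
  "plan": [
    {"offset":[0.04,0,0],"angular":[0,0,0],"claw":-1},
    {"offset":[0.08,0,0],"angular":[0,0,0],"claw":-1},
    {"offset":[0.12,0,0],"angular":[0,0,0],"claw":-1},
    {"offset":[0.15,0,0],"angular":[0,0,0],"claw":-1},
    {"offset":[0.17,0,0],"angular":[0,0,0],"claw":-1},
    {"offset":[0.19,0,0],"angular":[0,0,0],"claw":-1},
    {"offset":[0.21,0,0],"angular":[0,0,0],"claw":-1},
    {"offset":[0.23,0,0],"angular":[0,0,0],"claw":-1},
    {"offset":[0.25,0,0],"angular":[0,0,0],"claw":-1},
    {"offset":[0.28,0,0],"angular":[0,0,0],"claw":-1}
  ]
}}

```text
time: 27.72
tool_pos: [0.5902, 0.0349, 0.0752]
orientation: [0.68, 0.733, -0.0, 0.001]
contact_force: [-0.2, -3.0, 0.6]
gripper_width: 0.0005
```

Emit:
{"name": "arm_command", "arguments": {
  "plan": [
    {"offset":[0.03,0,0],"angular":[0,0,0],"claw":-1},
    {"offset":[0.06,0,0],"angular":[0,0,0],"claw":-1},
    {"offset":[0.09,0,0],"angular":[0,0,0],"claw":-1},
    {"offset":[0.12,0,0],"angular":[0,0,0],"claw":-1},
    {"offset":[0.16,0,0],"angular":[0,0,0],"claw":-1},
    {"offset":[0.2,0,0],"angular":[0,0,0],"claw":-1},
    {"offset":[0.24,0,0],"angular":[0,0,0],"claw":-1},
    {"offset":[0.28,0,0],"angular":[0,0,0],"claw":-1},
    {"offset":[0.32,0,0],"angular":[0,0,0],"claw":-1},
    {"offset":[0.36,0,0],"angular":[0,0,0],"claw":-1}
  ]
}}

```text
time: 28.55
tool_pos: [0.5871, 0.073, 0.0751]
orientation: [0.679, 0.734, 0.0, 0.001]
contact_force: [-0.6, -2.6, 1.3]
gripper_width: 0.0001
```

```bash
python3 -c "
from h import *
a,d=grab('scene','s14');b,_=grab('top','t14')
r=lambda im,x,y,w,h,s:cv2.resize(im[y:y+h,x:x+w],None,fx=s,fy=s,interpolation=cv2.INTER_CUBIC)[:,:,::-1]
cv2.imwrite('pics/c15.png',np.hstack([r(a,220,100,160,150,2.5),r(b,110,160,160,150,2.5)]))
s=manip.read_state();print(s['tool_pos'],s['contact_force'])
"
```

```text
[0.58711629 0.07451995 0.07494547] [-0.5417807  -0.85228774 -0.17175282]
```

View pics/c15.png

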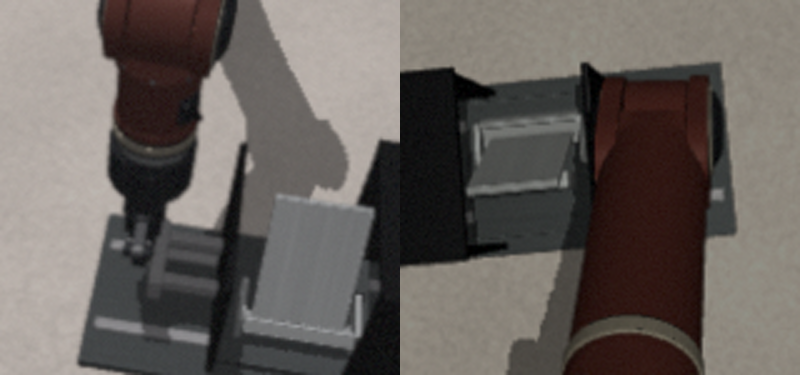

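The drawer slides at about 3 N, and the plate still leans in place (left crop 315,260).

Emit:
{"name": "arm_command", "arguments": {
  "plan": [
    {"offset":[0.02,0,0],"angular":[0,0,0],"claw":-1},
    {"offset":[0.05,0,0],"angular":[0,0,0],"claw":-1},
    {"offset":[0.09,0,0],"angular":[0,0,0],"claw":-1},
    {"offset":[0.13,0,0],"angular":[0,0,0],"claw":-1},
    {"offset":[0.17,0,0],"angular":[0,0,0],"claw":-1},
    {"offset":[0.21,0,0],"angular":[0,0,0],"claw":-1},
    {"offset":[0.25,0,0],"angular":[0,0,0],"claw":-1},
    {"offset":[0.29,0,0],"angular":[0,0,0],"claw":-1},
    {"offset":[0.33,0,0],"angular":[0,0,0],"claw":-1},
    {"offset":[0.37,0,0],"angular":[0,0,0],"claw":-1}
  ]
}}

```text
time: 29.48
tool_pos: [0.5844, 0.1098, 0.075]
orientation: [0.679, 0.734, 0.0, 0.001]
contact_force: [0.1, -2.5, -0.4]
gripper_width: 0.0001
```

Emit:
{"name": "arm_command", "arguments": {
  "plan": [
    {"offset":[0.04,0,0],"angular":[0,0,0],"claw":-1},
    {"offset":[0.08,0,0],"angular":[0,0,0],"claw":-1},
    {"offset":[0.12,0,0],"angular":[0,0,0],"claw":-1},
    {"offset":[0.16,0,0],"angular":[0,0,0],"claw":-1},
    {"offset":[0.2,0,0],"angular":[0,0,0],"claw":-1},
    {"offset":[0.24,0,0],"angular":[0,0,0],"claw":-1},
    {"offset":[0.28,0,0],"angular":[0,0,0],"claw":-1},
    {"offset":[0.32,0,0],"angular":[0,0,0],"claw":-1},
    {"offset":[0.36,0,0],"angular":[0,0,0],"claw":-1},
    {"offset":[0.39,0,0],"angular":[0,0,0],"claw":-1}
  ]
}}

```text
time: 30.32
tool_pos: [0.5813, 0.149, 0.075]
orientation: [0.679, 0.734, 0.0, 0.0]
contact_force: [-0.4, -1.6, -0.9]
gripper_width: -0.0001
```

```bash
cat > e.py <<'E'
from h import *
import sys
t=sys.argv[1]
a,d=grab('scene','s'+t);b,d2=grab('top','t'+t)
r=lambda im,x,y,w,h,s:cv2.resize(im[y:y+h,x:x+w],None,fx=s,fy=s,interpolation=cv2.INTER_CUBIC)[:,:,::-1]
cv2.imwrite('pics/c%s.png'%t,np.hstack([r(a,260,90,160,180,2.5),r(b,60,160,160,180,2.5)]))
phi=np.radians(4.45); O=np.array([.5717,.273,0]);R=np.array([[np.cos(phi),np.sin(phi),0],[-np.sin(phi),np.cos(phi),0],[0,0,1]])
for n,dd in(('scene',d),('top',d2)):
    M=(cloud(n,dd)-O)@R.T*1e3
    e=(M[...,1]<-1 )&(M[...,1]>-160)&(M[...,2]>150)&(M[...,2]<164)&(abs(M[...,0])<88)
    if e.sum()>5:print(n,'endplate top y',np.percentile(M[e][:,1],[5,50,95]).round(1),e.sum())
s=manip.read_state();print(s['tool_pos'],s['contact_force'],'tool mod',(R@(s['tool_pos']-O)*1e3).round(1))
E
python3 e.py 16
```

```text
scene endplate top y [-132.   -44.2  -38. ] 381
top endplate top y [-46.3 -42.   -2. ] 46
[0.58126658 0.15000019 0.07508014] [-0.64725485 -0.56291933  0.88316115] tool mod [  -0.  -123.4   75.1]
```

View pics/c16.png

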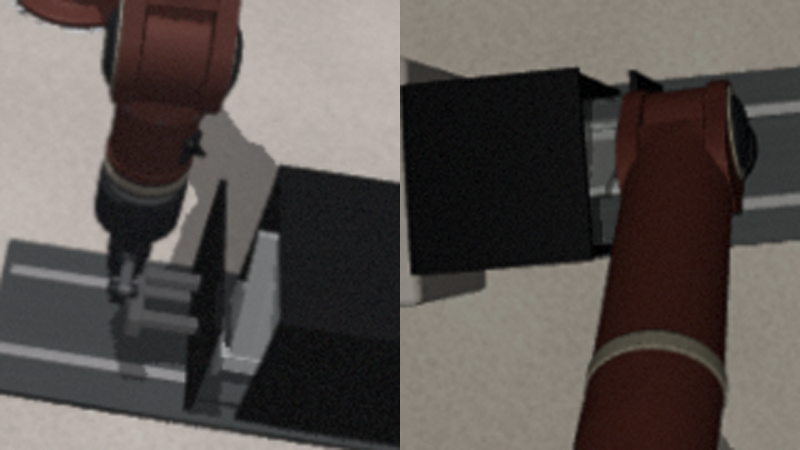

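The end plate (left crop 208,290) is about 40 mm short of the mouth, with the plate still leaning inside (258,290). I continue, then slow right down.

Emit:
{"name": "arm_command", "arguments": {
  "plan": [
    {"offset":[0.03,0,0],"angular":[0,0,0],"claw":-1},
    {"offset":[0.06,0,0],"angular":[0,0,0],"claw":-1},
    {"offset":[0.1,0,0],"angular":[0,0,0],"claw":-1},
    {"offset":[0.14,0,0],"angular":[0,0,0],"claw":-1},
    {"offset":[0.18,0,0],"angular":[0,0,0],"claw":-1},
    {"offset":[0.22,0,0],"angular":[0,0,0],"claw":-1},
    {"offset":[0.25,0,0],"angular":[0,0,0],"claw":-1},
    {"offset":[0.28,0,0],"angular":[0,0,0],"claw":-1},
    {"offset":[0.3,0,0],"angular":[0,0,0],"claw":-1},
    {"offset":[0.32,0,0],"angular":[0,0,0],"claw":-1}
  ]
}}

```text
time: 31.25
tool_pos: [0.579, 0.1805, 0.0751]
orientation: [0.679, 0.734, 0.0, 0.001]
contact_force: [0.4, -2.1, 2.5]
gripper_width: -0.0002
```

Emit:
{"name": "arm_command", "arguments": {
  "plan": [
    {"offset":[0.01,0,0],"angular":[0,0,0],"claw":-1},
    {"offset":[0.02,0,0],"angular":[0,0,0],"claw":-1},
    {"offset":[0.03,0,0],"angular":[0,0,0],"claw":-1},
    {"offset":[0.035,0,0],"angular":[0,0,0],"claw":-1},
    {"offset":[0.04,0,0],"angular":[0,0,0],"claw":-1},
    {"offset":[0.045,0,0],"angular":[0,0,0],"claw":-1},
    {"offset":[0.05,0,0],"angular":[0,0,0],"claw":-1},
    {"offset":[0.055,0,0],"angular":[0,0,0],"claw":-1},
    {"offset":[0.06,0,0],"angular":[0,0,0],"claw":-1},
    {"offset":[0.06,0,0],"angular":[0,0,0],"claw":-1}
  ]
}}

```text
time: 32.08
tool_pos: [0.5785, 0.1864, 0.075]
orientation: [0.679, 0.734, 0.0, 0.001]
contact_force: [-0.5, -1.8, 0.8]
gripper_width: -0.0002
```

```bash
python3 e.py 17
```

```text
scene endplate top y [-98.7  -7.8  -2.1] 337
top endplate top y [-100.7  -11.5   -5. ] 72
[0.57857404 0.18636444 0.0750091 ] [-0.92705593 -2.14493445  0.7628442 ] tool mod [  0.1 -86.9  75. ]
```

View pics/c17.png

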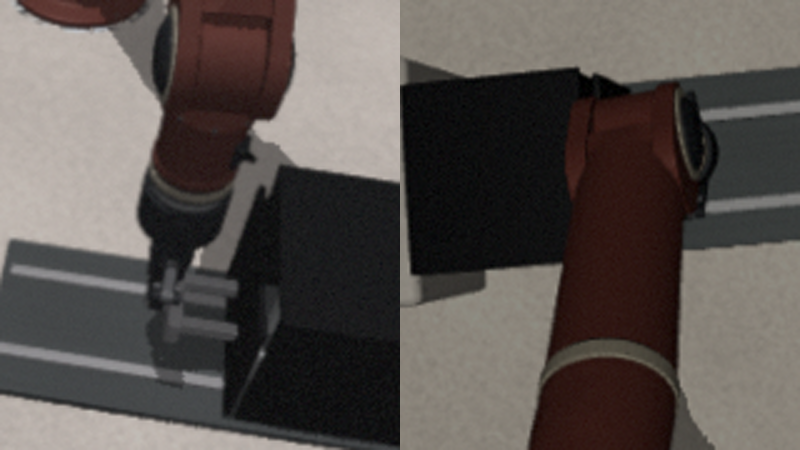

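Emit:
{"name": "arm_command", "arguments": {
  "plan": [
    {"offset":[0.005,0,0],"angular":[0,0,0],"claw":-1},
    {"offset":[0.01,0,0],"angular":[0,0,0],"claw":-1},
    {"offset":[0.015,0,0],"angular":[0,0,0],"claw":-1},
    {"offset":[0.02,0,0],"angular":[0,0,0],"claw":-1},
    {"offset":[0.025,0,0],"angular":[0,0,0],"claw":-1},
    {"offset":[0.03,0,0],"angular":[0,0,0],"claw":-1},
    {"offset":[0.035,0,0],"angular":[0,0,0],"claw":-1},
    {"offset":[0.04,0,0],"angular":[0,0,0],"claw":-1},
    {"offset":[0.04,0,0],"angular":[0,0,0],"claw":-1},
    {"offset":[0.04,0,0],"angular":[0,0,0],"claw":-1}
  ]
}}

```text
time: 33.02
tool_pos: [0.5782, 0.1904, 0.075]
orientation: [0.679, 0.734, 0.0, 0.001]
contact_force: [-0.5, -2.2, 0.7]
gripper_width: 0.0002
```

```bash
python3 e.py 18
```

```text
scene endplate top y [-95.3  -5.6  -1.7] 302
top endplate top y [-96.6 -88.6  -2.6] 75
[0.57826703 0.19039814 0.07502335] [-1.23530115 -1.35754536  0.63827872] tool mod [  0.1 -82.9  75. ]
```

Not yet at the stop. I continue gently.

Emit:
{"name": "arm_command", "arguments": {
  "plan": [
    {"offset":[0.005,0,0],"angular":[0,0,0],"claw":-1},
    {"offset":[0.01,0,0],"angular":[0,0,0],"claw":-1},
    {"offset":[0.015,0,0],"angular":[0,0,0],"claw":-1},
    {"offset":[0.02,0,0],"angular":[0,0,0],"claw":-1},
    {"offset":[0.025,0,0],"angular":[0,0,0],"claw":-1},
    {"offset":[0.03,0,0],"angular":[0,0,0],"claw":-1},
    {"offset":[0.03,0,0],"angular":[0,0,0],"claw":-1},
    {"offset":[0.03,0,0],"angular":[0,0,0],"claw":-1},
    {"offset":[0.03,0,0],"angular":[0,0,0],"claw":-1},
    {"offset":[0.03,0,0],"angular":[0,0,0],"claw":-1}
  ]
}}

```text
time: 33.95
tool_pos: [0.578, 0.1934, 0.075]
orientation: [0.679, 0.734, 0.001, 0.001]
contact_force: [0.6, -1.7, 0.9]
gripper_width: 0.0003
```

```bash
python3 e.py 19
```

```text
scene endplate top y [-93.8  -3.1  -1.5] 228
top endplate top y [-93.7 -86.3  -2.4] 64
[0.57800531 0.19333944 0.07499497] [-0.43268326 -0.58763578  0.39068736] tool mod [  0.1 -79.9  75. ]
```

View pics/c19.png

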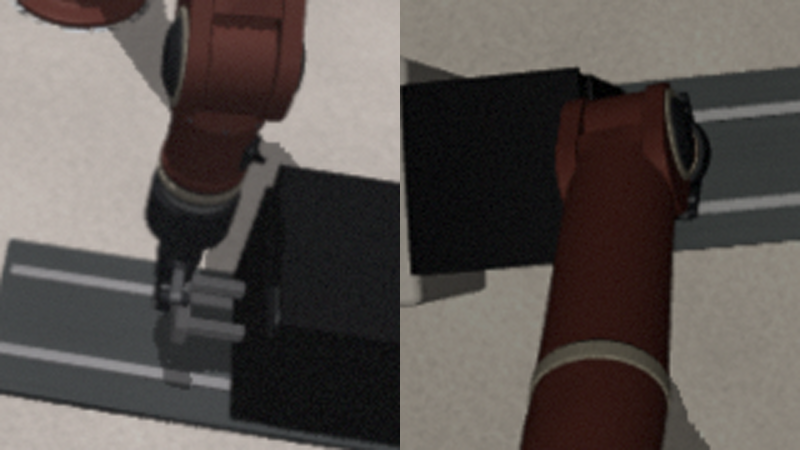

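Emit:
{"name": "arm_command", "arguments": {
  "plan": [
    {"offset":[0.005,0,0],"angular":[0,0,0],"claw":-1},
    {"offset":[0.01,0,0],"angular":[0,0,0],"claw":-1},
    {"offset":[0.015,0,0],"angular":[0,0,0],"claw":-1},
    {"offset":[0.02,0,0],"angular":[0,0,0],"claw":-1},
    {"offset":[0.025,0,0],"angular":[0,0,0],"claw":-1},
    {"offset":[0.03,0,0],"angular":[0,0,0],"claw":-1},
    {"offset":[0.03,0,0],"angular":[0,0,0],"claw":-1},
    {"offset":[0.03,0,0],"angular":[0,0,0],"claw":-1},
    {"offset":[0.03,0,0],"angular":[0,0,0],"claw":-1},
    {"offset":[0.03,0,0],"angular":[0,0,0],"claw":-1}
  ]
}}

```text
time: 34.88
tool_pos: [0.5779, 0.1941, 0.075]
orientation: [0.68, 0.733, -0.001, 0.001]
contact_force: [-0.4, -5.4, 1.3]
gripper_width: -0.0001
```

Force is up and motion has stopped. One more small push confirms whether that is the stop.

Emit:
{"name": "arm_command", "arguments": {
  "plan": [
    {"offset":[0.004,0,0],"angular":[0,0,0],"claw":-1},
    {"offset":[0.008,0,0],"angular":[0,0,0],"claw":-1},
    {"offset":[0.012,0,0],"angular":[0,0,0],"claw":-1},
    {"offset":[0.016,0,0],"angular":[0,0,0],"claw":-1},
    {"offset":[0.02,0,0],"angular":[0,0,0],"claw":-1},
    {"offset":[0.024,0,0],"angular":[0,0,0],"claw":-1},
    {"offset":[0.028,0,0],"angular":[0,0,0],"claw":-1},
    {"offset":[0.03,0,0],"angular":[0,0,0],"claw":-1},
    {"offset":[0.03,0,0],"angular":[0,0,0],"claw":-1},
    {"offset":[0.03,0,0],"angular":[0,0,0],"claw":-1}
  ]
}}

```text
time: 35.72
tool_pos: [0.5779, 0.1941, 0.0751]
orientation: [0.681, 0.733, -0.002, 0.003]
contact_force: [-0.6, -9.2, 3.7]
gripper_width: 0.0002
```

```bash
python3 e.py 20
```

```text
scene endplate top y [-93.1 -70.   -1.4] 207
top endplate top y [-92.5 -84.6  -2. ] 78
[0.57789322 0.19411054 0.07505178] [-0.26787614 -9.68988535  3.30751534] tool mod [  0.1 -79.1  75.1]
```

The stop is confirmed: 9.5 N and no movement. I back off and rise clear.

Emit:
{"name": "arm_command", "arguments": {
  "plan": [
    {"offset":[-0.03,0,0],"angular":[0,0,0],"claw":-1},
    {"offset":[-0.06,0,0],"angular":[0,0,0],"claw":-1},
    {"offset":[-0.1,0,0],"angular":[0,0,0],"claw":-1},
    {"offset":[-0.16,0,0],"angular":[0,0,0],"claw":-1},
    {"offset":[-0.24,0,0],"angular":[0,0,0],"claw":-1},
    {"offset":[-0.34,0,0],"angular":[0,0,0],"claw":-1},
    {"offset":[-0.46,0,0],"angular":[0,0,0],"claw":-1},
    {"offset":[-0.6,0,-0.05],"angular":[0,0,0],"claw":-1},
    {"offset":[-0.75,0,-0.1],"angular":[0,0,0],"claw":-1},
    {"offset":[-0.9,0,-0.2],"angular":[0,0,0],"claw":-1}
  ]
}}

```text
time: 36.65
tool_pos: [0.584, 0.107, 0.095]
orientation: [0.68, 0.733, -0.0, 0.0]
contact_force: [-0.2, 0.3, 0.8]
gripper_width: 0.0001
```

Emit:
{"name": "arm_command", "arguments": {
  "plan": [
    {"offset":[-0.1,0,-0.1],"angular":[0,0,0],"claw":-1},
    {"offset":[-0.2,0,-0.2],"angular":[0,0,0],"claw":-1},
    {"offset":[-0.3,0,-0.3],"angular":[0,0,0],"claw":-1},
    {"offset":[-0.4,0,-0.4],"angular":[0,0,0],"claw":-1},
    {"offset":[-0.5,0,-0.5],"angular":[0,0,0],"claw":-1},
    {"offset":[-0.6,0,-0.6],"angular":[0,0,0],"claw":-1},
    {"offset":[-0.7,0,-0.7],"angular":[0,0,0],"claw":-1},
    {"offset":[-0.8,0,-0.8],"angular":[0,0,0],"claw":-1},
    {"offset":[-0.9,0,-0.9],"angular":[0,0,0],"claw":-1},
    {"offset":[-1,0,-0.95],"angular":[0,0,0],"claw":-1}
  ]
}}

```text
time: 37.48
tool_pos: [0.5926, 0.0087, 0.1918]
orientation: [0.679, 0.734, 0.001, 0.001]
contact_force: [0.6, -0.1, 0.2]
gripper_width: 0.0001
```

```bash
python3 e.py 21; python3 - <<'E'
from h import *
a,d=load('s21');b,d2=load('t21')
cv2.imwrite('pics/full21.png',np.hstack([cv2.resize(x,(400,300)) for x in(a,b)])[:,:,::-1])
phi=np.radians(4.45); O=np.array([.5717,.273,0]);R=np.array([[np.cos(phi),np.sin(phi),0],[-np.sin(phi),np.cos(phi),0],[0,0,1]])
for n,dd in(('scene',d),('top',d2)):
    M=(cloud(n,dd)-O)@R.T*1e3
    e=(M[...,1]<-45)&(M[...,1]>-100)&(M[...,2]>77)&(M[...,2]<92)&(abs(M[...,0])<38)
    print(n,'bar top y',np.percentile(M[e][:,1],[5,50,95]).round(1) if e.any() else None,e.sum())
E
```

```text
scene endplate top y [-2.3 -1.7 -1.2] 83
top endplate top y [-3.8 -2.9 -1.2] 117
[0.59271856 0.00651067 0.19147664] [-0.34279629 -0.00559867 -1.34988666] tool mod [   0.3 -267.3  191.5]
scene bar top y [-68.5 -61.1 -47.8] 191
top bar top y [-69.6 -62.7 -51.4] 180
```

View pics/c21.png

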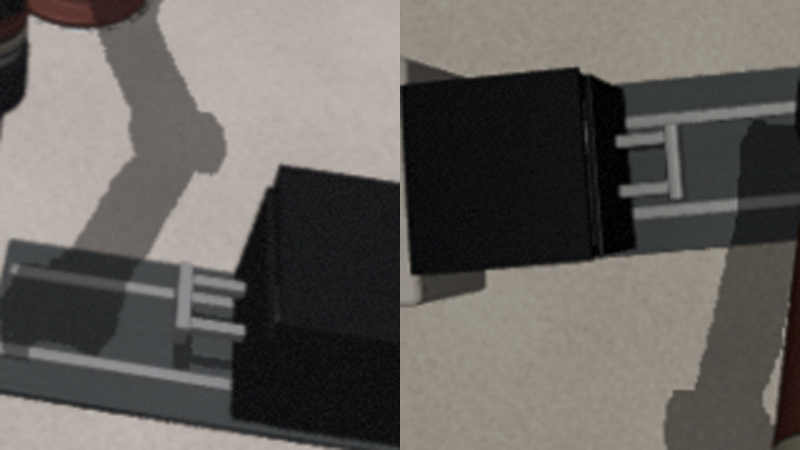

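View pics/full21.png

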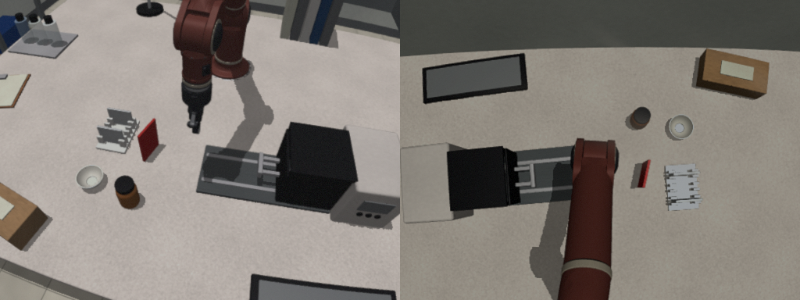

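The drawer is shut: bar outer face at module y = -69 mm, end plate flush with the mouth. The arm is clear, and the short plates, jar and dish stand in their places. I hand the job in.

```bash
python3 -c "
from plant import manip
s=manip.read_state();print(s['time'],s['contact_force']);print(manip.job_done())"
```

```text
37.5833 [-0.34279629 -0.00559867 -1.34988666]
the job is handed in; nothing more can be done
None
```

The tall plate is out of the rack's middle slot and standing in the drawer's cradle, leaning flat against the two posts. The drawer is shut. I handed the job in at 37.6 s.

- **Placing:** I lowered the plate at the 25° tilt until it touched the slot floor at about 7 N. I then eased it back against the posts at about 4.5 N and released it. Afterwards its front face lay within about 0.3 mm of parallel to the posts, between the cheeks.
- **Shutting the drawer:** I pushed the bar in at about 2–3 N until it would go no further. An extra push of 9.5 N moved nothing, so I took that as the stop. The drawer travelled about 164 mm, which fits the stated starting range, and the end plate sits at the hood's mouth.
- **Other things:** In the last pictures the short plates, jar, dish and red plate look unmoved, and the arm touches nothing.

**Not checked:** the plate cannot be seen once the drawer is shut. It was last seen leaning in place with about 40 mm left to close, and the push force stayed smooth until the stop. The two cameras disagreed by 1–3 mm throughout, so I relied on contact force for the final positioning.

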